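Find the high point of an eccentric lamp-clamp spindle with a dial indicator

TASK

A lamp-clamp spindle with an eccentric brass collar lies in the V-blocks. First lower the dial indicator onto the collar until its plunger is pushed in about half of its travel; then turn the spindle so that its lowest reading passes under the plunger, and go on to the highest reading and leave it there. Keep the spindle lying in the V-blocks, never run the plunger to the end of its travel, and do not disturb the other things on the bench.

Things in the scene. Friction and masses are not known exactly. Their poses are not given: they have to be found in the camera images.
- v_seat (a point): Point on the axis of two fixed grey V-blocks (22 mm wide, centred at y = -70 and +60 mm from it) where the collar's middle belongs, 95 mm above the bench. y axis: along the V axis, from the indicator's column (18 mm thick, 280 mm tall, at y = -115 mm) towards the crank; z up; x level. Dark base plate 110 x 225 mm, 18 mm thick, from y = -150 to +75 mm.
- spindle_mid (a point): Loose steel spindle (shaft 20 mm thick, 175 mm long, about 0.8 kg with collar and crank): the point on its axis at the collar's middle. y axis: along the shaft to the crank; z: from the shaft to the crank handle. Starts in the Vs, collar under the plunger (4 mm off along the shaft at most). Friction holds it at any angle; turning takes 2 to 3 N at the handle, and over 4 N upward there lifts it.
- crank_grip (a point): Middle of the crank handle: orange sleeve 12 mm thick, 47 mm long, free to spin, parallel to the shaft and 38 mm from its axis, 120 mm along y from the collar's middle; at the start straight above the shaft. Pinched from above, fingers closing across the shaft, it can be led round the full circle, tool pointing down. Axes as spindle_mid.
- collar_high (a point): Eccentric collar: plain brass disc 44 mm in diameter, 24 mm wide, clamped on the shaft at an unknown angle to the crank; turns with the spindle. The point is on the shaft's axis at the collar's middle; y along the shaft, z to the collar's high side (27 mm from the axis; the low side, opposite, 17 mm). The reading is highest with z straight up, lowest with z straight down.
- indicator (a joint): Height of the indicator on its column, in m: 0 at the top of its slide, growing as it is lowered, to 0.068 at the bottom. It is stiff (6 to 8 N down, 12 N up) and stays where it is left. At 0 the free plunger's tip hangs 35 mm above the height of the collar's mean radius (22 mm above the shaft's axis).
- indicator_grip (a point): Red upright grip tab on top of the dial indicator, to move it up and down: 12 mm thick along v_seat's x, 30 mm along its y, 40 mm tall; the point is 18 mm below its top, 22 mm above its lower edge, and 148 mm straight above the free plunger's tip. The round dial housing (72 mm) is 10 mm below the tab. Axes as v_seat.
- plunger (a joint): How far the indicator's sprung plunger is pushed in, in m: 0 free, 0.025 at the end of its travel; spring force 0.6 N free to 2.6 N at the end. The tip is a brass ball 10 mm in diameter.
- needle (a joint): Angle in rad of the red needle on the white dial, 220 rad for each metre of plunger travel: 0 free (needle near seven o'clock), growing clockwise to 5.5 at the end of travel (five o'clock); half travel is twelve o'clock. Eleven black ticks, 2.5 mm of travel apart. The dial leans back and faces v_seat's +x.
- lamp_body: Bystander: finned aluminium lamp body 85 x 120 x 47 mm; origin under its centre.
- screw_jar: Bystander: glass jar with a blue cap, 56 mm wide, 70 mm tall; origin under its centre.
- screwdriver: Bystander: screwdriver with a red handle, lying; origin under it.
- spare_collar: Bystander: brass ring 44 mm wide, 24 mm tall, lying flat; origin under its centre.
- wrench: Bystander: steel wrench, lying; origin under it.
- bracket: Bystander: blue U-shaped lamp bracket 40 x 100 x 56 mm; origin under its centre.
Things that resemble listed ones, but are neither listed nor needed, are in the scene too. Of the things that look like the part that bears spindle_mid, the larger one is meant.

How it is judged:
By the outcome, as a careful person would: the job done as asked, in the order asked, and still so for the second after the job is handed in, with the robot touching nothing.
It also fails if it takes over 61 s, if anything falls off the work surface, if the arm or the gripper's body presses on something with over 40 N, if the wrist force passes 120 N, or if a joint passes its speed limit or range.

ROBOT

A 6-joint arm with a two-finger parallel gripper is mounted at the origin on the work surface. World frame = base frame: x ahead of the robot, y to its left, z up, the work surface at z = 0. Lengths are in m, angles in rad, forces in N, time in s.
With the tool pointing down it reaches from about 0.3 to 0.775 m from the base axis. Payload 14.6 kg.
Tool frame: the origin (TCP) lies between the finger pads; the fingertips stand 17 mm ahead of it and the grasp point (between the pads) lies 2 mm behind it; z points along the fingers, x is the direction in which the jaws open and shut, and the axes are right-handed (so a half turn about z gives the same grasp; the last joint's range is limited). The gripper opens to 94 mm and grips with 3 to 60 N. Pads are 16 mm wide; open, the fingers measure 119 mm over their backs; the gripper's body (75 mm by 177 mm) begins 78 mm behind the grasp point.
Start: joints at [1.179, 0.3, 1.521, -0, 1.321, -0.067], TCP at [0.176, 0.521, 0.222] pointing down, gripper open.
Joint ranges: [-3.03, 3.03], [-0.79, 2.21], [0.23, 2.52], [-1.04, 4.18], [0, 3.07], [-2.55, 2.55]. Speed limits (rad/s): [2.22, 2.22, 2.57, 3.14, 3.14, 3.14].

INTERFACE

Orientations are given as [roll, pitch, yaw] about the fixed x, y, z axes, in that order (R = Rz(yaw) Ry(pitch) Rx(roll)).
In Python, from station import ctrl, viewer, ticket, nets gives the robot as it stands.
- The arm moves only by the tool carry_out, never from a script. Its argument "commands" is one flat list of numbers, 7 for each row, row after row: the closure, from -1 (fully open) to 1 (shut), so that 0 is half open, then the shift along the world's x, y, z in cm, then the turn, a rotation vector about the world's x, y, z in rad. In form: [gripper, tx, ty, tz, ax, ay, az, gripper, tx, ty, tz, ax, ay, az, ...]. A call has 1 to 12 rows; each row is the pose to reach, as a shift and turn from the pose measured when the call began; what a row does not reach only later rows make up. A row lasts 1/12 s, in which the tool goes at most 41.7 mm and 7.16 degrees, less where a joint would pass 70% of its speed; a pose out of reach is approached as far as the arm can. A call with a gripper value outside its range is refused whole. The fingers move at their own pace and stop on an object; "force" is the grip in N (left out, the last holds). Time passes only in rows, so rows that repeat a pose let the fingers close. It gives the time, the measured TCP pose, the force and the opening at its end, in the units of the state.
- ctrl.get_obs(): the state, without advancing time (a new reading comes with each control period).
- viewer.camera(name): name is "side" or "top"; returns (picture, depth): 384x512x3 uint8, blue, green, red; 384x512 float32, m along the optical axis (not along the pixel's ray), 0 where there is no reading.
- viewer.camera_info(name): a dict with "fx", "fy", "cx", "cy" (pixels), "R" (3x3) and "t" (3): a world point X has camera coordinates R X + t. Camera axes: x right, y down, z forward; pixel columns grow to the right and rows downward; lengths in m; the calibration is good to about 2 mm. A picture is of the moment at which its call begins. camera_info takes no time and is no camera call.
- ticket.hand_in(): hands the job in, once; it reports no verdict.
Trained networks look in the newest picture that a camera, given by its name, has taken for a name from the list of things; names that differ only in an ending like _2 or _b are one class to them, and where a whole thing is asked for, a point or a joint stands for the part that bears it (a point fixed in the world has none). Each returns a list of dicts, best first, with "confidence" (0 to 1); they miss things now and then, are a little off and sometimes report something else, mostly with a low value. They report only what shows in the picture. A call takes as long as a camera call. They do not tell look-alikes from the thing itself.
- nets.silhouettes(camera, thing): "region" (384x512 bool, what is visible of it) and "extent" ([left, top, right, bottom] in pixels, round what is visible of it).
The state is a dict: "time_s": time; "qpos": joint angles; "joint_vel": joint speeds; "tau": joint torques, N m; "ee_pos": TCP position; "eef_rot": TCP orientation; "force": force on the tool from outside, world axes, zero at the start; "moment": the same for the moment, N m; "grip_width": finger opening in m.
Only numpy, scipy, OpenCV 4.12 (cv2) and the standard library are available. Lean on these libraries where they do the work, as an engineer would, in place of code of your own. Each camera call takes 0.05 s, during which the arm holds its last target. There are 200 camera calls.

## Working session

There is one attempt and no reset: what is moved stays moved. The work goes in short steps, Python scripts to look and compute and a tool call to move; the robot and the scene stay as the last step left them, time stands still between calls to the robot, and variables do not carry over. Pictures are saved under pics/ and viewed, about 8 in all and at most 12, crops included, and the job is handed in when it is done.

Besides the shell and the picture viewer there is one more tool, called after ">>>" by a JSON object that holds its "op" and its "data". carry_out: Moves the arm, as the interface text tells. Its arguments: {"type":"object","properties":{"commands":{"type":"array","items":{"type":"number"}},"force":{"type":"number"}},"required":["commands"]}

```bash
mkdir -p pics; ls; cat > h.py <<'E'
import numpy as np, cv2
from station import ctrl, viewer, ticket, nets
def cam(n,save=None):
    p,d=viewer.camera(n)
    if save: cv2.imwrite('pics/'+save,p)
    return p,d
def world(n,u,v,z):
    i=viewer.camera_info(n); u=np.asarray(u,float);v=np.asarray(v,float);z=np.asarray(z,float)
    c=np.stack([(u-i['cx'])/i['fx']*z,(v-i['cy'])/i['fy']*z,z],-1)
    return (c-np.asarray(i['t']))@np.asarray(i['R'])
def proj(n,X):
    i=viewer.camera_info(n); c=np.asarray(i['R'])@np.asarray(X)+np.asarray(i['t'])
    return i['fx']*c[0]/c[2]+i['cx'], i['fy']*c[1]/c[2]+i['cy']
E
python3 - <<'E'
from h import *
a,da=cam('side');b,db=cam('top')
np.savez('d0.npz',a=a,da=da,b=b,db=db)
cv2.imwrite('pics/s0.png',cv2.resize(a,(800,600)));cv2.imwrite('pics/t0.png',cv2.resize(b,(800,600)))
for n in('side','top'):
    i=viewer.camera_info(n);print(n,i['fx'],(-np.array(i['R']).T@np.array(i['t'])).round(3),np.array(i['R'])[2].round(2))
    D=da if n=='side' else db
    for t in('spindle_mid','crank_grip','collar_high','indicator_grip','indicator','plunger'):
        for r in nets.silhouettes(n,t):
            m=r['region'];v,u=np.nonzero(m&(D>0))
            print(n,t,round(r['confidence'],2),np.round(r['extent']),np.median(world(n,u,v,D[v,u]),0).round(3) if len(u) else 0)
print(ctrl.get_obs())
E
```

```text
pics
side 452.9942038729963 [-0.084 -0.889  1.023] [ 0.47  0.65 -0.61]
side spindle_mid 0.61 [258. 280. 308. 296.] [ 0.493 -0.221  0.021]
side crank_grip 0.66 [263. 278. 304. 290.] [ 0.497 -0.223  0.021]
side crank_grip 0.65 [247. 168. 274. 219.] [0.617 0.056 0.104]
side collar_high 0.54 [257. 195. 269. 207.] [0.612 0.039 0.108]
side collar_high 0.5 [283. 279. 293. 289.] [ 0.5   -0.227  0.025]
side indicator_grip 0.62 [252. 144. 290. 198.] [0.598 0.017 0.239]
side indicator 0.89 [251. 142. 294. 198.] [0.598 0.017 0.239]
top 413.1393873984074 [ 0.455 -0.017  1.481] [ 0.08  0.   -1.  ]
top spindle_mid 0.55 [195. 164. 266. 184.] [0.625 0.122 0.104]
top spindle_mid 0.53 [309. 194. 319. 237.] [ 0.493 -0.219  0.021]
top crank_grip 0.74 [306. 196. 317. 228.] [ 0.497 -0.217  0.02 ]
top crank_grip 0.57 [195. 164. 266. 183.] [0.624 0.118 0.104]
top collar_high 0.54 [124. 143. 156. 171.] [0.682 0.41  0.007]
top indicator_grip 0.7 [225. 162. 280. 186.] [0.602 0.023 0.244]
top indicator 0.78 [225. 161. 282. 186.] [0.602 0.022 0.243]
{'time_s': 0.7, 'qpos': array([ 1.17941502e+00,  2.99895445e-01,  1.52101287e+00,  2.93105320e-05,
        1.32069164e+00, -6.65960742e-02]), 'joint_vel': array([ 0.0002109 , -0.00026973,  0.00031619,  0.00079079,  0.00077269,
        0.00037523]), 'tau': array([ 2.71224832e-03, -5.31590724e+01, -3.52875316e+01,  7.10891839e-02,
        2.13090872e-02,  4.11708811e-05]), 'ee_pos': array([0.1754971 , 0.5212363 , 0.22244263]), 'eef_rot': array([-3.14156383e+00,  5.39324473e-06,  1.24600384e+00]), 'force': array([ 1.31124363, -0.29941274, -0.77948163]), 'moment': array([-0.02753724, -0.00210106,  0.0087769 ]), 'grip_width': 0.09390657903135921}
```

View pics/s0.png

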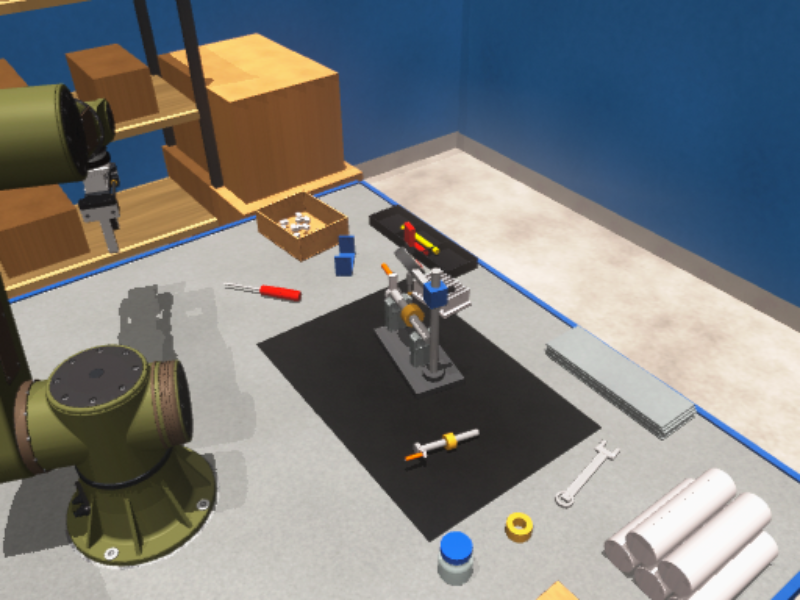

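View pics/t0.png

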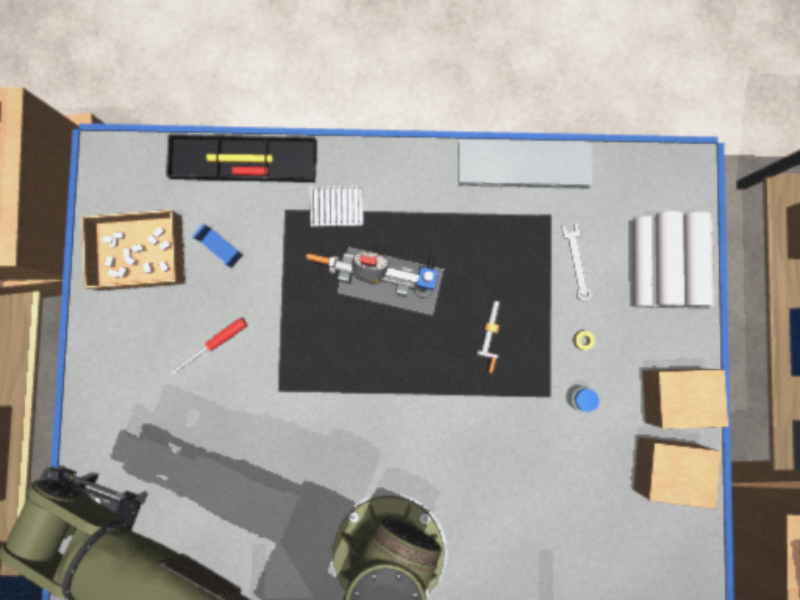

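Two spindles: the large one in the V-blocks (side 410,315; top 370,268 in the 800 px picture) and a small look-alike lying on the mat (side 445,440; top 490,335). I choose the large one. Red objects that could pass for the tab: the tab itself (top 369,260), the tray's red tool (250,170) and the screwdriver handle (225,333). The tab is the one on the dial. Next, a close crop and measurements.

```bash
python3 - <<'E'
from h import *
q=np.load('d0.npz')
for n,a,d in(('top',q['b'],q['db']),('side',q['a'],q['da'])):
    hsv=cv2.cvtColor(a,cv2.COLOR_BGR2HSV)
    V,U=np.mgrid[:384,:512];W=world(n,U,V,d);H,S,L=hsv[...,0].astype(int),hsv[...,1],hsv[...,2]
    box=(W[...,0]>.5)&(W[...,0]<.75)&(W[...,1]>-.12)&(W[...,1]<.22)&(d>0)
    for nm,m in(('orange',(H>5)&(H<16)&(S>150)&(W[...,2]>.09)),('red',((H<5)|(H>174))&(S>140)&(W[...,2]>.2)),('blue',(H>100)&(H<125)&(S>140)&(W[...,2]>.15)),
       ('plate',(W[...,2]>.01)&(W[...,2]<.024)),('brass',(H>=14)&(H<28)&(S>120)&(W[...,2]>.08)),('lamp',(W[...,0]>.68)&(W[...,2]>.03)&(S<80))):
        p=W[box&m]
        if len(p)<4: print(n,nm,len(p));continue
        r=cv2.minAreaRect((p[:,:2]*1000).astype(np.float32))
        print(n,nm,len(p),p.mean(0).round(4),p.min(0).round(3),p.max(0).round(3),'rect',np.round(r[0],1),np.round(r[1],1),round(r[2],1), 'px',U[box&m].mean().round(),V[box&m].mean().round())
c1=cv2.resize(q['b'][145:210,185:300],None,fx=5,fy=5,interpolation=2)
c2=cv2.resize(q['a'][135:260,225:310],None,fx=4,fy=4,interpolation=2)
o=np.zeros((600,800,3),np.uint8);o[:c1.shape[0],:c1.shape[1]]=c1
o2=np.zeros((500,575+340-115,3),np.uint8)
h=cv2.resize(q['b'][150:200,190:290],(460,230),interpolation=2);o2[:230,:460]=h;o2[:500,460:800]=c2
cv2.imwrite('pics/c0.png',o2)
E
```

```text
top orange 33 [0.6363 0.1603 0.1363] [0.628 0.141 0.13 ] [0.646 0.181 0.141] rect [636.3 160.1] [39.9 11.3] 77.8 px 203.0 165.0
top red 36 [0.6103 0.0459 0.308 ] [0.604 0.035 0.29 ] [0.617 0.058 0.314] rect [611.   46.5] [24.  10.9] 83.8 px 235.0 167.0
top blue 67 [ 0.5842 -0.0643  0.2448] [ 0.569 -0.083  0.226] [ 0.608 -0.047  0.251] rect [588.  -65.6] [31.6 34.7] 76.1 px 273.0 179.0
top plate 1098 [0.6036 0.0194 0.0167] [ 0.529 -0.109  0.01 ] [0.75  0.22  0.024] rect [645.8  52.5] [325.4 198.2] 83.0 px 247.0 180.0
top brass 24 [0.6371 0.1621 0.1374] [0.63  0.14  0.134] [0.643 0.181 0.144] rect [636.9 160.7] [41.7  5.5] 78.0 px 203.0 165.0
top lamp 59 [0.7412 0.1417 0.044 ] [0.733 0.084 0.031] [0.75  0.19  0.054] rect [741.7 137.2] [ 15.8 106.2] 1.2 px 213.0 139.0
side orange 13 [0.6311 0.1451 0.1614] [0.613 0.031 0.131] [0.641 0.181 0.303] rect [626.6 105.7] [151.4   8.5] 80.1 px 249.0 169.0
side red 89 [0.6096 0.0419 0.2972] [0.602 0.03  0.273] [0.619 0.06  0.316] rect [611.8  45.3] [31.3 12.8] 77.4 px 262.0 150.0
side blue 187 [ 0.5816 -0.0731  0.2331] [ 0.566 -0.085  0.21 ] [ 0.603 -0.047  0.251] rect [586.8 -67.1] [34.8 34.7] 77.0 px 278.0 188.0
side plate 1007 [5.952e-01 1.000e-04 1.800e-02] [ 0.528 -0.111  0.01 ] [0.748 0.199 0.024] rect [649.3  50.8] [327.  182.3] 77.9 px 266.0 229.0
side brass 145 [0.6161 0.0569 0.1138] [0.594 0.024 0.081] [0.645 0.18  0.303] rect [624.1 103.3] [156.   45.2] 83.6 px 261.0 195.0
side lamp 29 [0.7387 0.1544 0.0374] [0.731 0.081 0.03 ] [0.749 0.196 0.046] rect [739.7 138.4] [  8.4 114.8] 5.5 px 272.0 186.0
```

View pics/c0.png

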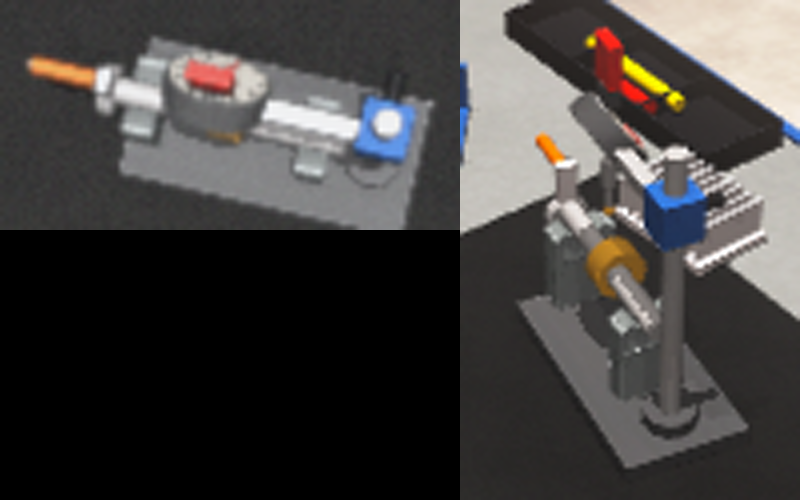

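The crop confirms the choice. The large spindle lies in the V-blocks, with its orange handle up (203,165 in the top view), brass collar at (261,195) in the side view, and the red tab on the dial at (235,167) top. So the tab is at about (0.6105, 0.0455, 0.30), the handle at (0.636, 0.162, 0.133), and the axis yaw is about -0.21. I'll move above the tab.

>>> {"op": "carry_out", "data": {"commands": [-0.4,43.5,-47.6,18,0,0,-1.456,-0.4,43.5,-47.6,18,0,0,-1.456,-0.4,43.5,-47.6,18,0,0,-1.456,-0.4,43.5,-47.6,18,0,0,-1.456,-0.4,43.5,-47.6,18,0,0,-1.456,-0.4,43.5,-47.6,18,0,0,-1.456,-0.4,43.5,-47.6,18,0,0,-1.456,-0.4,43.5,-47.6,18,0,0,-1.456,-0.4,43.5,-47.6,18,0,0,-1.456,-0.4,43.5,-47.6,18,0,0,-1.456,-0.4,43.5,-47.6,18,0,0,-1.456,-0.4,43.5,-47.6,18,0,0,-1.456], "force": 20}}

```text
time_s: 1.7
ee_pos: [0.5013, 0.1639, 0.3577]
eef_rot: [-3.141, -0.0, -0.217]
force: [-0.4, 0.3, 0.1]
grip_width: 0.0659
```

```bash
python3 - <<'E'
from h import *
q=np.load('d0.npz');a,d=q['a'],q['da'];n='side'
hsv=cv2.cvtColor(a,cv2.COLOR_BGR2HSV);V,U=np.mgrid[:384,:512];W=world(n,U,V,d);H,S=hsv[...,0].astype(int),hsv[...,1]
yw=-.21;ex=np.array([np.cos(yw),np.sin(yw),0]);ey=np.array([-np.sin(yw),np.cos(yw),0]);o=np.array([.611,.0455,.095])
P=W-o;X=P@ex*1e3;Y=P@ey*1e3;Z=P[...,2]*1e3
m=(d>0)&(H>=12)&(H<28)&(S>110)&(abs(Y)<22)&(abs(X)<40)&(abs(Z)<40)
for v in range(185,212):
    r=[f'{X[v,u]:.0f},{Y[v,u]:.0f},{Z[v,u]:.0f}' for u in range(512) if m[v,u]]
    if r: print(v,np.nonzero(m[v])[0][[0,-1]],*r)
st=(d>0)&(S<60)&(abs(X)<25)&(Y>-60)&(Y<-14)&(Z>-8)&(Z<25)
print('shaft X,Z', [(y,X[st&(abs(Y-y)<4)].mean().round(1),np.percentile(Z[st&(abs(Y-y)<4)],90).round(1)) for y in(-20,-30,-40,-50)])
E
```

```text
194 [263 265] 11,15,17 13,11,19 17,12,17
195 [261 266] 2,10,19 6,11,17 8,7,19 10,5,20 14,4,20 16,2,20
196 [259 267] -5,11,17 -2,10,17 -0,5,19 1,0,22 7,5,17 7,-2,22 10,-3,21 17,3,15 18,-1,18
197 [258 268] -7,14,11 -4,12,12 -4,6,16 0,6,14 3,4,15 4,-2,19 5,-6,21 10,-5,19 11,-8,21 17,-3,15 22,-2,13
198 [257 269] -13,8,13 -9,9,11 -9,2,16 -6,1,16 -3,-1,17 0,-1,15 2,-6,19 5,-7,18 9,-6,16 9,-14,22 14,-11,18 17,-11,17 23,-7,12
199 [257 270] -13,8,9 -11,7,9 -10,1,13 -9,-6,18 -4,-2,13 -5,-13,21 -1,-12,20 4,-9,16 7,-11,16 10,-12,16 13,-12,15 16,-14,15 20,-13,13 25,-11,10
200 [257 270] -13,8,5 -13,1,10 -13,-7,15 -7,-2,10 -8,-10,16 -3,-9,14 -0,-11,14 2,-12,14 5,-15,15 11,-8,8 13,-12,10 18,-10,7 21,-11,7 23,-14,8
201 [256 271] -15,13,-3 -14,7,2 -14,-2,8 -11,-3,8 -11,-9,12 -9,-13,14 -5,-13,13 -2,-14,13 11,-10,6 14,-10,5 15,-15,8 19,-15,6 25,-11,2 27,-14,3
202 [257 271] -16,4,1 -15,-3,5 -13,-7,7 -12,-11,10 -9,-14,11 13,-13,3 18,-10,-1 20,-13,1 23,-15,1 30,-8,-7
203 [257 270] -15,6,-5 -16,-5,2 -12,-5,2 -13,-15,9 -8,-10,4 17,-12,-4 18,-17,-0 24,-12,-6
204 [258 270] -15,-4,-2 -15,-11,3 -12,-11,2 -6,-8,-3 21,-12,-9 25,-11,-11
205 [258 270] -12,4,-14 -14,-8,-4 -10,-7,-6 -10,-16,1 22,-17,-10
206 [259 262] -14,-9,-8 -10,-7,-10 -8,-12,-7 -4,-11,-9
207 [260 262] -12,-11,-11 -8,-10,-13 -4,-11,-14
208 [261 263] -8,-12,-16 -5,-12,-17 -1,-11,-19
shaft X,Z [(-20, np.float64(-1.1), np.float64(8.9)), (-30, np.float64(-2.4), np.float64(11.1)), (-40, np.float64(-1.1), np.float64(9.7)), (-50, np.float64(-2.8), np.float64(9.5))]
```

The collar's high side now points towards v_seat's +x, and the reading is near the mean. The lowest reading is therefore with the handle at +x, and the highest with the handle at -x. The target slide is about 47 mm. I'll grasp the tab.

>>> {"op": "carry_out", "data": {"commands": [-0.4,10.9,-11.8,1.3,0,0,0.007,-0.4,10.9,-11.8,1.3,0,0,0.007,-0.4,10.9,-11.8,1.3,0,0,0.007,-0.4,10.9,-11.8,1.3,0,0,0.007,-0.4,10.9,-11.8,1.3,0,0,0.007,-0.4,10.9,-11.8,1.3,0,0,0.007,-0.4,10.9,-11.8,-2,0,0,0.007,-0.4,10.9,-11.8,-5.4,0,0,0.007,-0.4,10.9,-11.8,-5.4,0,0,0.007,-0.4,10.9,-11.8,-5.4,0,0,0.007,-0.4,10.9,-11.8,-5.4,0,0,0.007]}}

```text
time_s: 2.62
ee_pos: [0.6105, 0.0466, 0.3063]
eef_rot: [-3.141, -0.003, -0.209]
force: [0.3, 0.0, 1.2]
grip_width: 0.0655
```

```bash
python3 - <<'E'
from h import *
p,d=cam('side');print(proj('side',[.611,.0455,.30]),ctrl.get_obs()['ee_pos'])
cv2.imwrite('pics/s1.png',cv2.resize(p[100:230,210:320],None,fx=5,fy=4.6,interpolation=2))
E
```

```text
(np.float64(261.5305538634578), np.float64(148.2705898955263)) [0.61066594 0.04647254 0.30651483]
```

View pics/s1.png

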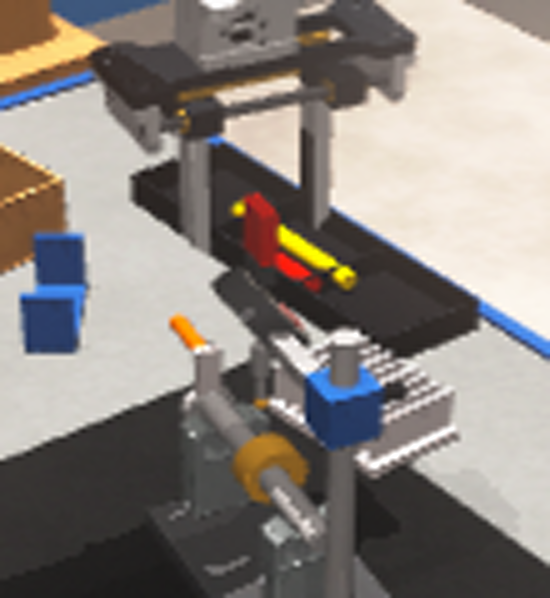

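Fingers are at (195,190) and (315,190) in the crop, either side of the red tab (260,230). I'll drop 4 mm and close.

>>> {"op": "carry_out", "data": {"commands": [-0.4,0,0,-0.5,0,0,0,-0.4,0,0,-0.5,0,0,0,0.2,0,0,-0.5,0,0,0,0.6,0,0,-0.5,0,0,0,1,0,0,-0.5,0,0,0,1,0,0,-0.5,0,0,0,1,0,0,-0.5,0,0,0,1,0,0,-0.5,0,0,0,1,0,0,-0.5,0,0,0,1,0,0,-0.5,0,0,0,1,0,0,-0.5,0,0,0], "force": 30}}

```text
time_s: 3.58
ee_pos: [0.6136, 0.0457, 0.3015]
eef_rot: [-3.14, -0.013, -0.21]
force: [23.2, -2.8, -3.9]
grip_width: 0.0123
```

The tab is gripped (12.3 mm). It sat about 3 mm further along +x, which gives the side force, and the next call recentres on the measured pose. I'll lower most of the way slowly.

>>> {"op": "carry_out", "data": {"commands": [1,0.1,0,0,0,0,0,1,0.1,0,-0.3,0,0,0,1,0.1,0,-0.7,0,0,0,1,0.1,0,-1.1,0,0,0,1,0.1,0,-1.5,0,0,0,1,0.1,0,-1.9,0,0,0,1,0.1,0,-2.3,0,0,0,1,0.1,0,-2.7,0,0,0,1,0.1,0,-3.1,0,0,0,1,0.1,0,-3.4,0,0,0,1,0.1,0,-3.4,0,0,0,1,0.1,0,-3.4,0,0,0]}}

```text
time_s: 4.58
ee_pos: [0.6139, 0.0457, 0.2672]
eef_rot: [-3.14, -0.01, -0.21]
force: [-5.5, 0.2, 0.3]
grip_width: 0.0117
```

>>> {"op": "carry_out", "data": {"commands": [1,0,0,-0.3,0,0,0,1,0,0,-0.6,0,0,0,1,0,0,-0.9,0,0,0,1,0,0,-1.2,0,0,0,1,0,0,-1.25,0,0,0,1,0,0,-1.25,0,0,0]}}

```text
time_s: 5.08
ee_pos: [0.6138, 0.0457, 0.2552]
eef_rot: [-3.14, -0.011, -0.21]
force: [-1.6, -1.2, 4.6]
grip_width: 0.0118
```

```bash
python3 - <<'E'
from h import *
p,d=cam('side');print(proj('side',[.611,.0455,.30]),ctrl.get_obs()['ee_pos'])
t,_=cam('top')
o=np.zeros((560,800,3),np.uint8)
o[:,:440]=cv2.resize(p[120:232,220:308],(440,560),interpolation=2)
o[:324,440:]=cv2.resize(t[150:186,215:255],(360,324),interpolation=2)
cv2.imwrite('pics/s2.png',o)
E
```

```text
(np.float64(261.5305538634578), np.float64(148.2705898955263)) [0.61384602 0.04572916 0.25520333]
```

View pics/s2.png

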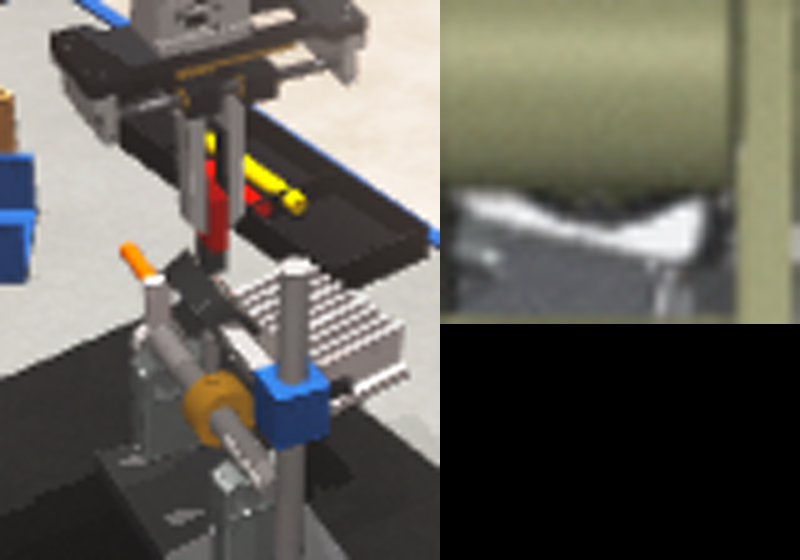

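The tab is lowered 46 mm (dial at 190,290 in the left half, plunger over the collar). The arm hides the dial from the top. I'll release, rise, and go above the handle, then look.

>>> {"op": "carry_out", "data": {"commands": [0.2,0,0,0,0,0,0,-0.2,0,0,0,0,0,0,-0.4,0,0,0,0,0,0,-0.4,0,0,0,0,0,0,-0.4,0,0,3,0,0,0,-0.4,0,0,6,0,0,0,-0.4,0,0,8,0,0,0,-0.4,2.3,4,8,0,0,0,-0.4,2.3,8,6,0,0,0,-0.4,2.3,11.7,4,0,0,0,-0.4,2.3,11.7,0,0,0,0,-0.4,2.3,11.7,0,0,0,0]}}

```text
time_s: 6.18
ee_pos: [0.6347, 0.1647, 0.2475]
eef_rot: [3.139, -0.001, -0.207]
force: [0.3, -0.0, -1.8]
grip_width: 0.0661
```

```bash
cat >> h.py <<'E'
def dial(nm,extra=True):
    t,d=cam('top');p,ds=cam('side')
    o=np.zeros((560,800,3),np.uint8)
    o[:400,:500]=cv2.resize(t[150:190,215:265],(500,400),interpolation=2)
    o[:420,500:]=cv2.resize(p[145:229,230:290],(300,420),interpolation=2)
    cv2.imwrite('pics/'+nm,o);return t,d,p,ds
E
python3 - <<'E'
from h import *
t,d,p,ds=dial('d1.png')
np.savez('d1.npz',b=t,db=d,a=p,da=ds);print(ctrl.get_obs()['ee_pos'])
for n,a,D in(('top',t,d),('side',p,ds)):
    hsv=cv2.cvtColor(a,cv2.COLOR_BGR2HSV);V,U=np.mgrid[:384,:512];W=world(n,U,V,D);H,S=hsv[...,0].astype(int),hsv[...,1]
    for nm,m in(('red',((H<5)|(H>174))&(S>140)&(W[...,2]>.15)),('orange',(H>5)&(H<16)&(S>150)&(W[...,2]>.09)&(W[...,1]>.12))):
        k=m&(W[...,0]>.5)&(W[...,0]<.7)&(W[...,1]>-.1)&(W[...,1]<.2)&(D>0);
        if k.any(): P=W[k];print(n,nm,k.sum(),P.mean(0).round(4),P.min(0).round(3),P.max(0).round(3))
E
```

```text
[0.63654633 0.16235758 0.25466321]
top red 33 [0.61   0.0454 0.2624] [0.604 0.034 0.239] [0.616 0.058 0.269]
side red 87 [0.6098 0.0427 0.2511] [0.603 0.032 0.228] [0.618 0.06  0.27 ]
side orange 24 [0.6363 0.1643 0.137 ] [0.629 0.144 0.13 ] [0.644 0.186 0.142]
```

View pics/d1.png

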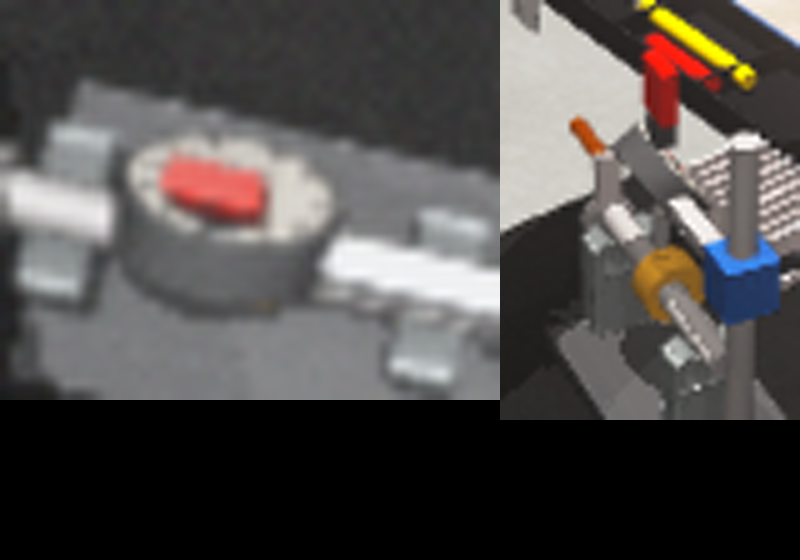

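```bash
cat >> h.py <<'E'
from scipy.spatial.transform import Rotation as Ro
yw=-.21;ex=np.array([np.cos(yw),np.sin(yw),0]);ey=np.array([-np.sin(yw),np.cos(yw),0]);ez=np.array([0,0,1.]);O=np.array([.6110,.0455,.095])
def ring(cx,cz,y,r): 
    a=np.linspace(0,2*np.pi,60); return O+np.outer(cx+r*np.cos(a),ex)+y*ey+np.outer(cz+r*np.sin(a),ez)
def hull(img,P,val,K):
    uv=np.array([proj('side',x) for x in P]);h=cv2.convexHull((uv*K+K/2).astype(np.int32));cv2.fillConvexPoly(img,h,val)
def fit(p):
    """collar centre relative to shaft axis, x and z, by silhouette overlap in the side picture"""
    hsv=cv2.cvtColor(p,cv2.COLOR_BGR2HSV);H=hsv[...,0].astype(int)
    m=((H>=11)&(H<28)&(hsv[...,1]>110)).astype(np.uint8);m[:,:245]=0;m[:,285:]=0;m[:185]=0;m[:218][:]=m[:218];m[222:]=0
    n,l,s,_=cv2.connectedComponentsWithStats(m);m=(l==1+np.argmax(s[1:,4]))
    K=4;mb=cv2.resize(m.astype(np.uint8),None,fx=K,fy=K,interpolation=0)[180*K:225*K,240*K:290*K]
    best=[]
    for y0 in(-.004,-.002,0,.002,.004):
      for th in np.arange(0,360,10):
        for dx in(-.002,0,.002):
          for dz in(-.002,0,.002):
            cx,cz=dx+.005*np.sin(np.radians(th)),dz+.005*np.cos(np.radians(th))
            g=np.zeros((384*K,512*K),np.uint8)
            hull(g,np.r_[ring(cx,cz,y0-.012,.022),ring(cx,cz,y0+.012,.022)],1,K)
            hull(g,np.r_[ring(dx,dz,-.06,.010),ring(dx,dz,y0-.012,.010)],0,K)
            g=g[180*K:225*K,240*K:290*K];best.append(((g&mb).sum()/(g|mb).sum(),y0,th,dx,dz))
    return sorted(best,reverse=True)
E
python3 - <<'E'
from h import *
q=np.load('d1.npz')
for k,im in(('0',np.load('d0.npz')['a']),('1',q['a'])):
    b=fit(im);print(k,[tuple(np.round(x,3)) for x in b[:8]])
t=q['b'].astype(int);r=t[...,2]-(t[...,0]+t[...,1])/2
t0=np.load('d0.npz')['b'].astype(int)
print(r[160:178,226:252].astype(int))
E
```

```text
Traceback (most recent call last):
  File "h.py", line 39, in fit
    hull(g,np.r_[ring(cx,cz,y0-.012,.022),ring(cx,cz,y0+.012,.022)],1,K)
    ~~~~^^^^^^^^^^^^^^^^^^^^^^^^^^^^^^^^^^^^^^^^^^^^^^^^^^^^^^^^^^^^^^^^
  File "h.py", line 25, in hull
    uv=np.array([proj('side',x) for x in P]);h=cv2.convexHull((uv*K+K/2).astype(np.int32));cv2.fillConvexPoly(img,h,val)
                 ~~~~^^^^^^^^^^
  File "h.py", line 12, in proj
    i=viewer.camera_info(n); c=np.asarray(i['R'])@np.asarray(X)+np.asarray(i['t'])
ValueError: time passes only in moves, steps and waits
```

```bash
python3 - <<'E'
s=open('h.py').read()
s=s.replace("viewer.camera_info(n)","info(n)").replace("def cam(","import functools\n@functools.lru_cache\ndef info(n): return viewer.camera_info(n)\ndef cam(",1)
s=s.replace("uv=np.array([proj('side',x) for x in P])","uv=np.array(proj('side',P.T)).T").replace("@np.asarray(X)+np.asarray(i['t'])","@np.asarray(X)+np.asarray(i['t']).reshape((3,)+(1,)*(np.ndim(X)-1))")
open('h.py','w').write(s)
E
time python3 - <<'E'
from h import *
q=np.load('d1.npz')
for k,im in(('0',np.load('d0.npz')['a']),('1',q['a'])):
    b=fit(im);print(k,[tuple(np.round(x,3).tolist()) for x in b[:8]])
t=q['b'].astype(int);r=t[...,2]-(t[...,0]+t[...,1])/2
print(r[162:177,226:251].astype(int))
E
```

```text
0 [(0.877, -0.004, 90.0, 0.0, 0.002), (0.875, 0.0, 80.0, 0.002, -0.002), (0.875, 0.0, 100.0, 0.002, 0.0), (0.872, 0.0, 90.0, 0.002, -0.002), (0.871, 0.0, 110.0, 0.002, 0.0), (0.869, 0.002, 100.0, 0.002, -0.002), (0.869, -0.002, 100.0, 0.0, 0.002), (0.868, -0.004, 80.0, 0.0, 0.002)]
1 [(0.859, 0.0, 110.0, 0.002, 0.0), (0.856, 0.0, 130.0, 0.002, 0.002), (0.855, 0.002, 100.0, 0.002, -0.002), (0.853, -0.002, 100.0, 0.0, 0.002), (0.85, 0.002, 120.0, 0.002, 0.0), (0.85, -0.002, 110.0, 0.0, 0.002), (0.85, 0.0, 120.0, 0.002, 0.002), (0.85, 0.0, 120.0, 0.002, 0.0)]
[[ -2   0  -3  -2  -2  -2  -1   0   1  -1   0  -1   0  -1  -1   0   0   2
    0   0   0  -1  -1   2   1]
 [ -5  -2   0   0  -1   0   1   1   3   3   0   1   0   0   0  -1   0  -1
   -1  -2  -2  -1   1  -1   0]
 [ -4  -3  -2   1   4   6  10  11  10   6   6   8   7   7   6   2   0  -2
   -1  -2  -1   0   0   0   0]
 [ -2  -1   3   7   6  14  46  40  25  18  15  12   9   8   7   8   5   6
    2   0  -2  -1  -1  -1  -1]
 [ -2   1   5   6  12  46 106 114 115  99  88  51  28  20  17  10   8   7
    8   4   1   0  -1  -1  -1]
 [ -3   1   
[... 379 characters left out ...]
  6   8   8   7   3  -1   0]
 [  1  -1   0  -1   4   3  11  15  19  34  50  73  87  82  79  32  10   6
    8   8   9   6   2   0   0]
 [  0  -2  -2  -1   1   0   3   4   3   5   7  11  16  27  27  18   9   9
    7   8   7   5   1   0  -2]
 [  0   0   0  -1  -2  -2  -1   0   2   1  -2   4   4   6  10   8   7   8
    5   4   4   2   1   0   0]
 [  0   0   0   0  -1  -1  -1   0   0   0   0   0   1   1   4   2   2   2
    1   0   0  -1  -1  -1  -1]
 [  0   0  -1  -1  -2  -1  -2  -1  -2  -1   0   0   0  -1  -1   0  -3  -1
   -2  -1  -1  -1  -2  -1  -1]
 [ -1  -1  -3  -1  -1  -1   0  -2   0  -1   1  -1   0   0  -1   0   0  -2
    0  -1  -2  -3  -2  -2  -2]]
real	0m3.067s
user	0m3.584s
sys	0m0.105s
```

```bash
python3 - <<'E'
from h import *
for f in('d0','d1'):
    q=np.load(f+'.npz')
    t=q['b'].astype(int);r=t[...,2]-(t[...,0]+t[...,1])/2
    print(f,'top');print('\n'.join(' '.join(f'{int(x):4d}' for x in w) for w in r[158:176,226:252]))
# needle tip prediction in top view, for s, reading; dial centre unknown: tab point -(22+10+36)mm-ish
q=np.load('d1.npz');d=q['db'];V,U=np.mgrid[160:176,228:252];W=world('top',U,V,d[160:176,228:252])
P=W-O;print('x mm');print((P@ex*1e3).round().astype(int)[::2,::2]);print('y');print((P@ey*1e3).round().astype(int)[::2,::2]);print('z');print((P[...,2]*1e3).round().astype(int)[::2,::2])
E
```

```text
d0 top
   1    0   -1    0    1    1    2    0    2    0    0    0   -1    2   -1   -1   -1    1    0   -2    0    2    3    2    2    0
  -1   -1    0   -1   -1   -2    1    0    1    2   -3   -1    0    1    0    1    0    0    1    1    0    0    0   -4    1    2
  -1   -2    1   -1   -1   -1    1    0    1    0    0    1    0    2   -2    2   -1    0    3    1    1    1   -1    0    0    0
  -2   -3   -2   -1    0    0    4    2    4    1    3    4    3    1    2    0    1    0    0   -1    0    1    1    0   -2    1
  -1    0    0    3    9   16   13   10    7    4    6    8    8    6    7    8    6    2   -2    1    0    1    0    0   -1    0
  -3    3    8    7   19   88   74   46   27   19   15   11   10   12   16   43   17    3    3    0   -1    1    0    1    0   -1
  -1    6    7    8   49  115  125  118  115  100   87   51   31   57   66   53   16    7    5    2    0    0    1    0    0   -2
  -1    8    8   15   89  127  134  130  133  130  132  118  120  127   91   28   10    9    9    7    1    0   -1    0   -1    1
  -1    7    6   18  104  126  130  130  130  130  13
[... 4225 characters left out ...]
12   7   1  -5 -11 -11 -17 -23 -22 -29]
 [ 28  22  13   6  -1  -7 -12 -13 -20 -25 -31 -31]
 [ 27  20  14   8   1  -5 -11 -16 -22 -27 -33 -32]
 [ 25  19  13   6   0  -5 -12 -17 -23 -29 -34 -41]]
z
[[ -77  -76  -85  -91  -91  -99  -98  -98 -100  -93  -97  -93]
 [ -76  -80  -74  -71  -77  -80  -78  -76 -100  -93  -91  -95]
 [ -81   76   76   68   75   68   67  -77  -75  -77  -79  -76]
 [  90   95  172  176  172   83   75   79   75  -84  -75  -75]
 [ 103   99  171  166  170  170  171   82   78   81  -74  -75]
 [ 106  111  142  154  171  173  166   95   96   89   87  -77]
 [ 107  111  111  113  124  133  136  110  105  102   96  -77]
 [ 107  110  113  119  123  115  116  114  109   99   89   88]]
```

```bash
cat >> h.py <<'E'
def plane(npz_d):
    pass
def needle(c,k,phi,L):  # dial centre c (x,z in v frame), lean k rad, phi cw from 12
    up=-np.sin(k)*ex+np.cos(k)*ez; return O+c[0]*ex+c[1]*ez+L*(np.cos(phi)*up+np.sin(phi)*ey)
E
python3 - <<'E'
from h import *
for f,s in(('d0',0),('d1',.0462)):
    q=np.load(f+'.npz');d=q['db'];b=q['b'];V,U=np.mgrid[150:185,220:260];W=world('top',U,V,d[150:185,220:260]);P=W-O
    X,Y,Z=P@ex*1e3,P@ey*1e3,P[...,2]*1e3+s*1e3
    hsv=cv2.cvtColor(b,cv2.COLOR_BGR2HSV)[150:185,220:260]
    m=(Z>105)&(Z<180)&(abs(Y)<40)&(X>-25)&(X<45)&(hsv[...,2]>130)&(hsv[...,1]<90)
    A=np.c_[Y[m],Z[m],np.ones(m.sum())]
    co=np.linalg.lstsq(A,X[m],rcond=None)[0];print(f,m.sum(),co.round(2),'Y',Y[m].min().round(),Y[m].max().round(),'Z',Z[m].min().round(),Z[m].max().round(),'X',X[m].min().round(),X[m].max().round())
    k=np.arctan(-co[1]);zc=.137-s; xc=(co[1]*137+co[2])/1e3
    for z0 in(.132,.137,.142):
        c=((co[1]*z0*1e3+co[2])/1e3,z0-s)
        print(z0,'centre px',np.round(proj('top',needle(c,k,0,0)),1),{r:tuple(np.round(proj('top',needle(c,k,(r-12.5)*.22,.026)),1).tolist()) for r in(0,6,8,9,10,11,12,13,14,16,18,20,22)})
    tab=[np.round(proj('top',O+x*ex+y*ey+(z-.095-s)*ez),1).tolist() for x in(-.006,.006) for y in(-.015,.015) for z in(.278,.318)];print('tab',tab)
E
```

```text
d0 130 [ 6.0000e-02 -6.8000e-01  1.0322e+02] Y -40.0 36.0 Z 108.0 168.0 X -15.0 29.0
0.132 centre px [237.7 166. ] {0: (242.1, 163.3), 6: (245.7, 168.4), 8: (243.9, 169.6), 9: (242.5, 170.0), 10: (240.9, 170.2), 11: (239.1, 170.1), 12: (237.2, 169.9), 13: (235.3, 169.5), 14: (233.6, 168.9), 16: (230.8, 167.3), 18: (229.4, 165.4), 20: (229.6, 163.7), 22: (231.3, 162.5)}
0.137 centre px [237.4 166.8] {0: (241.8, 164.2), 6: (245.4, 169.3), 8: (243.6, 170.5), 9: (242.2, 170.9), 10: (240.5, 171.1), 11: (238.7, 171.0), 12: (236.8, 170.8), 13: (235.0, 170.4), 14: (233.3, 169.8), 16: (230.5, 168.2), 18: (229.0, 166.3), 20: (229.2, 164.6), 22: (230.9, 163.3)}
0.142 centre px [237.  167.7] {0: (241.5, 165.0), 6: (245.1, 170.2), 8: (243.3, 171.4), 9: (241.9, 171.8), 10: (240.2, 172.0), 11: (238.4, 171.9), 12: (236.5, 171.7), 13: (234.6, 171.3), 14: (232.9, 170.7), 16: (230.1, 169.0), 18: (228.7, 167.2), 20: (228.9, 165.5), 22: (230.6, 164.2)}
tab [[240.4, 171.0], [239.9, 169.3], [230.5, 168.7], [229.6, 166.9], [241.4, 167.0], [240.9, 165.2], [231.4, 164.7], [230.6, 162.8]]
d1 122 [ 9.0000e-02 -
[... 357 characters left out ...]
centre px [238.1 168.6] {0: (242.3, 166.0), 6: (245.8, 171.0), 8: (244.1, 172.3), 9: (242.7, 172.6), 10: (241.1, 172.8), 11: (239.4, 172.8), 12: (237.6, 172.6), 13: (235.8, 172.1), 14: (234.1, 171.6), 16: (231.4, 170.0), 18: (230.0, 168.2), 20: (230.2, 166.5), 22: (231.8, 165.2)}
0.142 centre px [237.7 169.5] {0: (242.0, 166.8), 6: (245.5, 171.9), 8: (243.7, 173.1), 9: (242.4, 173.5), 10: (240.8, 173.7), 11: (239.0, 173.7), 12: (237.2, 173.5), 13: (235.4, 173.0), 14: (233.7, 172.4), 16: (231.0, 170.9), 18: (229.7, 169.0), 20: (229.8, 167.3), 22: (231.5, 166.0)}
tab [[241.0, 172.9], [240.5, 171.3], [231.4, 170.6], [230.6, 168.9], [241.9, 169.1], [241.4, 167.3], [232.3, 166.8], [231.5, 165.0]]
```

No red needle shows outside the tab, while the free needle did show at (241,163) before lowering. The reading is therefore at least 10 mm, and the collar fit suggests about 10 mm. I'll lower the tab 2 mm more for a true half.

>>> {"op": "carry_out", "data": {"commands": [-0.4,0,0,4,0,0,0,-0.4,-1,-4,7,0,0,0,-0.4,-2.3,-8,7,0,0,0,-0.4,-2.3,-11.7,7,0,0,0,-0.4,-2.3,-11.7,7,0,0,0,-0.4,-2.3,-11.7,4,0,0,0,-0.4,-2.3,-11.7,1,0,0,0,-0.4,-2.3,-11.7,0,0,0,0,0.2,-2.3,-11.7,0,0,0,0,1,-2.3,-11.7,0,0,0,0,1,-2.3,-11.7,0,0,0,0,1,-2.3,-11.7,0,0,0,0], "force": 30}}

```text
time_s: 7.28
ee_pos: [0.6141, 0.0454, 0.2569]
eef_rot: [-3.141, -0.011, -0.21]
force: [-0.0, -0.4, 0.1]
grip_width: 0.0425
```

>>> {"op": "carry_out", "data": {"commands": [1,0,0,0,0,0,0,1,0,0,0,0,0,0,1,0,0,-0.1,0,0,0,1,0,0,-0.2,0,0,0,1,0,0,-0.2,0,0,0,1,0,0,-0.2,0,0,0]}}

```text
time_s: 7.78
ee_pos: [0.6138, 0.0455, 0.2546]
eef_rot: [-3.141, -0.01, -0.21]
force: [-1.6, 0.9, 0.4]
grip_width: 0.0117
```

```bash
cat >> h.py <<'E'
def tabz():
    p,D=cam('side');hsv=cv2.cvtColor(p,cv2.COLOR_BGR2HSV);H,S=hsv[...,0].astype(int),hsv[...,1]
    V,U=np.mgrid[:384,:512];W=world('side',U,V,D)
    m=((H<5)|(H>174))&(S>140)&(W[...,2]>.15)&(W[...,0]>.5)&(W[...,0]<.7)&(abs(W[...,1]-.045)<.05)&(D>0)
    return np.r_[m.sum(),np.nonzero(m)[0].min(),np.nonzero(m)[0].max(),W[m].min(0),W[m].max(0)].round(4)
E
python3 - <<'E'
from h import *
print(tabz(),ctrl.get_obs()['ee_pos'])
E
```

```text
[5.500e+01 1.520e+02 1.700e+02 6.031e-01 2.970e-02 2.273e-01 6.186e-01
 5.340e-02 2.900e-01] [0.61377902 0.04546421 0.25462481]
```

>>> {"op": "carry_out", "data": {"commands": [1,0,0,-0.1,0,0,0,1,0,0,-0.15,0,0,0,1,0,0,-0.15,0,0,0,1,0,0,-0.15,0,0,0]}}

```text
time_s: 8.17
ee_pos: [0.6138, 0.0455, 0.2537]
eef_rot: [-3.141, -0.01, -0.21]
force: [-2.2, 0.1, 5.6]
grip_width: 0.0117
```

>>> {"op": "carry_out", "data": {"commands": [0.2,0,0,0,0,0,0,-0.2,0,0,0,0,0,0,-0.4,0,0,0,0,0,0,-0.4,0,0,0,0,0,0,-0.4,0,0,3,0,0,0,-0.4,0,0,6,0,0,0,-0.4,0,0,8,0,0,0,-0.4,2.3,4,8,0,0,0,-0.4,2.3,8,6,0,0,0,-0.4,2.3,11.8,4,0,0,0,-0.4,2.3,11.8,0,0,0,0,-0.4,2.3,11.8,0,0,0,0]}}

```text
time_s: 9.17
ee_pos: [0.6347, 0.1654, 0.2462]
eef_rot: [3.139, -0.001, -0.207]
force: [-0.7, 0.4, -1.5]
grip_width: 0.066
```

```bash
python3 - <<'E'
from h import *
print(tabz(),ctrl.get_obs()['ee_pos'])
a=np.load('d1.npz')['a'];t,d,p,ds=dial('d2.png');np.savez('d2.npz',b=t,db=d,a=p,da=ds)
# tab vertical shift in side picture vs d1, by phase correlation of redness
f=lambda im:(im[...,2].astype(np.float32)-im[...,1])[140:172,252:272].copy()
z=np.load('d0.npz')['a']
def best(A,B):  # sub-pixel row shift
    u=cv2.resize(A,None,fx=1,fy=10,interpolation=cv2.INTER_CUBIC);w=cv2.resize(B,None,fx=1,fy=10,interpolation=cv2.INTER_CUBIC)
    return min((float(np.abs(u[40:240]-w[40+k:240+k]).mean()),k/10) for k in range(-35,36))
print(best(f(a),f(p)),'px; mm per px:',1/(proj('side',[.61,.045,.25])[1]-proj('side',[.61,.045,.251])[1]))
r=t.astype(int);r=r[...,2]-(r[...,0]+r[...,1])/2
print('\n'.join(' '.join(f'{int(x):4d}' for x in w) for w in r[164:177,228:248]))
E
```

```text
[8.600e+01 1.550e+02 1.700e+02 6.039e-01 3.090e-02 2.243e-01 6.198e-01
 6.020e-02 2.689e-01] [0.63543567 0.16396651 0.24957553]
(2.2095844745635986, 0.0) px; mm per px: 3.6861895245107736
  -1    2    5    5    7   10    9    6    6    7    7    5    5    2    0   -1    0   -1    0   -1
   1    6    8   11   37   37   23   19   15   11   10    8    8    7    5    4    1    0    0    0
   4    6   11   42  102  112  108   97   81   47   27   19   16    9    7    6    9    4    2    0
   6    6   16   84  125  130  133  131  129  118  115   98   89   28   10    8    7    7    2    2
   6    7   17   96  122  129  132  130  129  129  134  133  128   61   13    8    7    7    7    4
   5    7   11   51   97  135  136  125  120  128  127  130  134   64   12    8    7    8    9    8
   0    5    7   13   36   67   82   82   96  129  138  129  135   61   12    7    7    8    7    6
   0    0    3    4   10   16   18   35   52   75   85   83   79   33    9    8    7    7    8    8
  -1    0   -1    0    4    5    3    7    9   15   17   27   30   18   10    8    7    4    7    4
   0    1   -1   -1    1    2    1    1   -1    4    3    5    8    8    8    9    5    3    1    1
  -1   -2   -1    0   -1   -1    0    1   -1    2    1    2    3    1    3    3    3    0    0   -2
  -1    0    0   -1    0    0    0    0   -1   -1    0   -1    0    0    0   -2   -1    0   -1   -1
  -1   -1   -1   -1   -3    0   -1   -1    0   -2    0    0    1   -1   -1   -1   -2    0   -2   -3
```

The shift was below 0.5 mm because stiction took it up. I'll do it once more with a solid grip and a measured drop.

>>> {"op": "carry_out", "data": {"commands": [-0.4,0,0,4,0,0,0,-0.4,-1,-4,7,0,0,0,-0.4,-2.3,-8,7,0,0,0,-0.4,-2.2,-11.8,7,0,0,0,-0.4,-2.2,-11.8,7,0,0,0,-0.4,-2.2,-11.8,4,0,0,0,0.1,-2.2,-11.8,1,0,0,0,0.1,-2.2,-11.8,0.6,0,0,0,0.1,-2.2,-11.8,0.6,0,0,0,0.1,-2.2,-11.8,0.6,0,0,0]}}

```text
time_s: 10.15
ee_pos: [0.6159, 0.0442, 0.2642]
eef_rot: [-3.14, -0.014, -0.211]
force: [-0.4, -0.2, 0.9]
grip_width: 0.0438
```

>>> {"op": "carry_out", "data": {"commands": [1,0,0,0,0,0,0,1,0,0,0,0,0,0,1,0,0,0,0,0,0,1,0,0,0,0,0,0,1,0,0,0,0,0,0,1,0,0,0,0,0,0,1,0,0,0,0,0,0]}}

```text
time_s: 10.73
ee_pos: [0.6138, 0.0448, 0.2641]
eef_rot: [-3.14, -0.008, -0.21]
force: [-19.4, 2.2, 6.5]
grip_width: 0.0116
```

>>> {"op": "carry_out", "data": {"commands": [1,0,0,-0.1,0,0,0,1,0,0,-0.2,0,0,0,1,0,0,-0.3,0,0,0,1,0,0,-0.3,0,0,0,1,0,0,-0.3,0,0,0]}}

```text
time_s: 11.15
ee_pos: [0.6136, 0.0448, 0.2621]
eef_rot: [-3.14, -0.008, -0.21]
force: [-3.1, -0.9, 6.2]
grip_width: 0.0119
```

>>> {"op": "carry_out", "data": {"commands": [0.2,0,0,0,0,0,0,-0.2,0,0,0,0,0,0,-0.4,0,0,0,0,0,0,-0.4,0,0,0,0,0,0,-0.4,0,0,3,0,0,0,-0.4,0,0,6,0,0,0,-0.4,0,0,8,0,0,0,-0.4,2.3,4,8,0,0,0,-0.4,2.3,8,6,0,0,0,-0.4,2.3,11.8,4,0,0,0,-0.4,2.3,11.8,0,0,0,0,-0.4,2.3,11.8,0,0,0,0]}}

```text
time_s: 12.15
ee_pos: [0.6345, 0.1648, 0.2545]
eef_rot: [3.139, 0.001, -0.207]
force: [0.2, -0.1, -1.2]
grip_width: 0.066
```

```bash
python3 - <<'E'
from h import *
print(ctrl.get_obs()['ee_pos'])
a=np.load('d2.npz')['a'];t,d,p,ds=dial('d3.png');np.savez('d3.npz',b=t,db=d,a=p,da=ds)
f=lambda im:(im[...,2].astype(np.float32)-im[...,1])[140:176,252:272].copy()
def best(A,B):
    u=cv2.resize(A,None,fx=1,fy=10,interpolation=cv2.INTER_CUBIC);w=cv2.resize(B,None,fx=1,fy=10,interpolation=cv2.INTER_CUBIC)
    return min((float(np.abs(u[40:240]-w[40+k:240+k]).mean()),k/10) for k in range(-35,36))
print(best(f(np.load('d1.npz')['a']),f(p)),best(f(a),f(p)))
z=np.load('d0.npz')['a'];F=lambda im:(im[...,2].astype(np.float32)-im[...,1])[130:176,252:272].copy()
u=cv2.resize(F(z),None,fx=1,fy=10,interpolation=2);w=cv2.resize(F(p),None,fx=1,fy=10,interpolation=2)
print([k/10 for k in [min((float(np.abs(u[20:300]-w[20+k:300+k]).mean()),k) for k in range(60,160))[1]]], proj('side',[.611,.0455,.3])[1],proj('side',[.611,.0455,.2516])[1])
r=t.astype(int);r=r[...,2]-(r[...,0]+r[...,1])/2
print('\n'.join(' '.join(f'{int(x):4d}' for x in w) for w in r[164:177,228:248]))
E
```

```text
[0.63453079 0.1648021  0.25448576]
(6.171025276184082, 0.0) (4.549405097961426, 0.0)
[13.9] 148.2705898955263 161.69186964582113
  -1    1    3    4    6    7    7    6    5    6    7    6    3    2   -1    0   -2   -1    0    0
   3    4    7   12   31   24   20   15   12   12    8    8    8    7    5    3    2    0   -2   -1
   6    5    8   38   99  111  107   95   59   41   23   17   13    9    6    7    8    4    0   -1
   7    8   15   74  124  132  131  130  123  119  109   97   68   21   11    9    8    8    1    0
   5   10   38  111  130  131  130  129  129  130  132  132  128   58   15    8    8    7    6    2
   4    7   15   56  115  138  132  125  123  126  130  130  133   65   12    7    8    6    9    9
   2    5    8   19   52   76   80   90  106  130  134  128  133   62   12    6    5    8    7    6
  -2    1    4    7    8   19   23   41   65   78   82   81   86   37   10    8    7    8    8    8
   0    0    0    3    4    7    7    7   12   16   16   31   32   19   10    8    8    5    8    4
   0   -1   -2   -1    0    2    0    2    0    3    3    9    9    9    8    7    6    4    4    2
  -1   -1   -1   -1   -3   -2   -1    0   -2   -1    1    2    2    1    4    2    3    1   -1    0
   0    0    0   -1   -1   -1   -4    0    0   -1    0    1   -1    0    0   -2   -2    0   -1   -4
   0   -1   -1    1   -1   -1   -1   -2   -2   -2   -1    0    0    0    0   -2   -1    0    0   -4
```

```bash
python3 - <<'E'
from h import *
for f in('d0','d1','d2','d3'):
    q=np.load(f+'.npz');o=[f]
    for n,a,D in(('top',q['b'],q['db']),('side',q['a'],q['da'])):
        hsv=cv2.cvtColor(a,cv2.COLOR_BGR2HSV);V,U=np.mgrid[:384,:512];W=world(n,U,V,D);H,S=hsv[...,0].astype(int),hsv[...,1];P=W-O
        m=((H<6)|(H>172))&(S>130)&(abs(P@ex)<.014)&(abs(P@ey)<.02)&(W[...,2]>.2)&(D>0)
        z=W[...,2][m]
        o+=[n,m.sum(),'mean %.4f'%z.mean(),'p80 %.4f'%np.percentile(z,80),'p10 %.4f'%np.percentile(z,10),'rowmean %.2f'%V[m].mean()]
    p=q['a'].astype(int);r=(p[...,2]-p[...,1]);o.append(r[140:172,259].tolist())
    b=fit(q['a']);w=np.array([x[0] for x in b[:40]]);th=np.radians([x[2] for x in b[:40]])
    o.append(('theta',np.degrees(np.arctan2(np.sin(th).mean(),np.cos(th).mean())).round(),'fit best',b[0][0].round(3)))
    o.append([(t,max(x[0] for x in b if x[2]==t).round(3)) for t in range(0,360,30)])
    print(*o)
E
python3 -c "
import cv2,numpy as np
q=np.load('d3.npz');o=np.zeros((520,800,3),np.uint8)
o[:,:400]=cv2.resize(q['a'][182:221,242:272],(400,520),interpolation=2)
o[:300,400:]=cv2.resize(q['b'][156:180,222:254],(400,300),interpolation=2)
cv2.imwrite('pics/c3.png',o)"
```

```text
d0 top 45 mean 0.3087 p80 0.3127 p10 0.2986 rowmean 166.47 side 90 mean 0.2970 p80 0.3111 p10 0.2794 rowmean 149.74 [4, 15, 129, 194, 109, 71, 77, 75, 75, 75, 77, 75, 75, 73, 41, 11, 4, 3, 4, 4, 5, 4, 2, 4, 3, 4, 3, 5, 4, 2, 3, 2] ('theta', np.float64(89.0), 'fit best', np.float64(0.877)) [(0, np.float64(0.792)), (30, np.float64(0.856)), (60, np.float64(0.865)), (90, np.float64(0.877)), (120, np.float64(0.867)), (150, np.float64(0.799)), (180, np.float64(0.68)), (210, np.float64(0.6)), (240, np.float64(0.57)), (270, np.float64(0.587)), (300, np.float64(0.635)), (330, np.float64(0.708))]
d1 top 38 mean 0.2628 p80 0.2667 p10 0.2549 rowmean 168.63 side 87 mean 0.2511 p80 0.2635 p10 0.2340 rowmean 162.34 [6, 6, 6, 6, 8, 1, 18, 7, 12, 5, 4, 16, 117, 136, 31, 155, 225, 123, 87, 89, 89, 86, 87, 86, 85, 84, 75, 10, 6, 2, 3, 8] ('theta', np.float64(97.0), 'fit best', np.float64(0.859)) [(0, np.float64(0.806)), (30, np.float64(0.838)), (60, np.float64(0.836)), (90, np.float64(0.85)), (120, np.float64(0.85)), (150, np.float64(0.814)), (180, np.float64(0.702)), (210, np.float64(0.619)), (240, np
[... 602 characters left out ...]
.float64(0.582)), (270, np.float64(0.597)), (300, np.float64(0.645)), (330, np.float64(0.726))]
d3 top 38 mean 0.2583 p80 0.2622 p10 0.2527 rowmean 168.89 side 86 mean 0.2474 p80 0.2599 p10 0.2294 rowmean 163.31 [7, 7, 6, 6, 9, 1, 18, 8, 13, 6, 5, 16, 117, 134, 20, 21, 154, 224, 122, 88, 82, 81, 80, 82, 86, 86, 85, 85, 10, 5, 5, 4] ('theta', np.float64(100.0), 'fit best', np.float64(0.855)) [(0, np.float64(0.809)), (30, np.float64(0.835)), (60, np.float64(0.834)), (90, np.float64(0.844)), (120, np.float64(0.854)), (150, np.float64(0.821)), (180, np.float64(0.709)), (210, np.float64(0.627)), (240, np.float64(0.595)), (270, np.float64(0.61)), (300, np.float64(0.652)), (330, np.float64(0.728))]
```

View pics/c3.png

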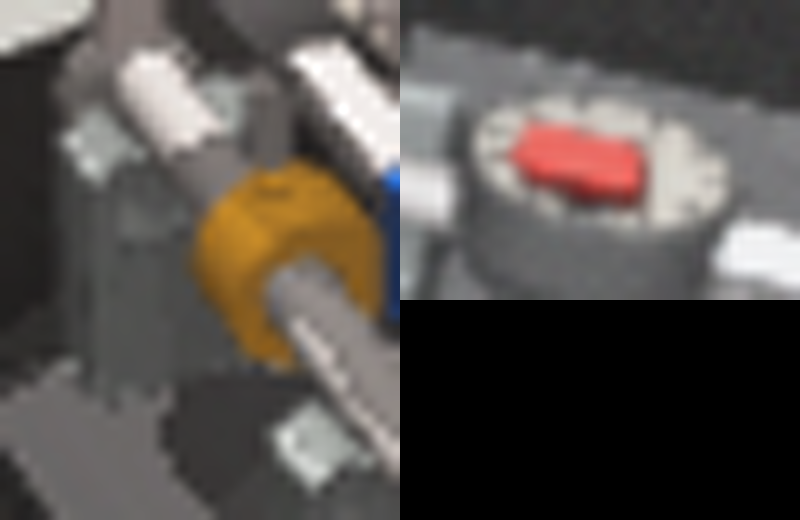

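```bash
cat > fit2.py <<'E'
from h import *
from scipy.optimize import minimize
K=8;r0,r1,c0,c1=186,216,248,280
def render(dx,dz,th,y0):
    cx,cz=dx+.005*np.sin(th),dz+.005*np.cos(th);g=np.zeros(((r1-r0)*K,(c1-c0)*K),np.uint8)
    for P,val in((np.r_[ring(cx,cz,y0-.012,.022),ring(cx,cz,y0+.012,.022)],255),(np.r_[ring(dx,dz,-.05,.010),ring(dx,dz,y0-.012,.010)],0)):
        uv=np.array(proj('side',P.T)).T+.5-[c0,r0]
        cv2.fillConvexPoly(g,cv2.convexHull((uv*K*16).astype(np.int32)),val,shift=4)
    return cv2.resize(g,None,fx=1/K,fy=1/K,interpolation=cv2.INTER_AREA)/255.
def prof(im,cmax=999):
    p=im[r0:r1,c0:c1].astype(float);rb=p[...,2]-p[...,0];a=np.clip(rb/np.maximum(p[...,2],60)/.75,0,1);a[rb<15]=0
    w=np.ones_like(a);w[:, max(0,cmax-c0):]=0; w[:8,:10]=0
    out=[]
    for th in range(0,360,15):
        f=lambda v:(w*(render(v[0],v[1],np.radians(th),v[2])-a)**2).sum()+(v[0]/.0015)**2*.3+(v[1]/.0015)**2*.3
        b=min((minimize(f,[0,0,y],method='Nelder-Mead',options=dict(initial_simplex=np.array([[0,0,y],[.002,0,y],[0,.002,y],[0,0,y+.002]]),maxiter=80)) for y in(-.003,.002)),key=lambda r:r.fun)
        out.append((round(b.fun,2),th,(b.x*1e3).round(1).tolist()))
    return sorted(out)[:7]
E
python3 - <<'E'
from fit2 import *
print('d0',*prof(np.load('d0.npz')['a']),sep='\n')
print('d3',*prof(np.load('d3.npz')['a'],270),sep='\n')
E
```

```text
d0
(np.float64(6.28), 105, [1.1, 1.1, -0.8])
(np.float64(6.6), 120, [1.8, 0.8, 0.3])
(np.float64(7.16), 90, [0.7, 0.4, -1.5])
(np.float64(8.34), 75, [0.5, 0.3, -2.0])
(np.float64(8.82), 135, [2.3, 1.6, -0.0])
(np.float64(9.36), 60, [0.6, -0.0, -3.0])
(np.float64(10.09), 45, [0.6, 0.3, -4.3])
d3
(np.float64(1.68), 105, [1.2, 0.7, -0.7])
(np.float64(1.92), 120, [1.7, 1.0, 0.1])
(np.float64(2.56), 90, [0.8, 0.3, -1.4])
(np.float64(3.69), 75, [0.4, 0.4, -2.3])
(np.float64(3.84), 135, [2.3, 1.3, 1.0])
(np.float64(4.6), 60, [0.6, -0.0, -3.0])
(np.float64(5.23), 45, [0.6, 0.0, -3.9])
```

Both refined fits put the collar's high side at about 105° from the handle, towards +x. That gives a reading of about 13 mm, roughly half travel. So lowest should be with the handle about 75° to +x, and highest at about 255°. Now I'll grip the handle lightly.

>>> {"op": "carry_out", "data": {"commands": [-0.4,0.2,-0.2,-4,0,0,0,-0.4,0.2,-0.2,-8,0,0,0,-0.4,0.2,-0.2,-11,0,0,0,-0.4,0.2,-0.2,-12.3,0,0,0,-0.4,0.2,-0.2,-12.3,0,0,0,0.1,0.2,-0.2,-12.3,0,0,0,0.4,0.2,-0.2,-12.3,0,0,0,0.5,0.2,-0.2,-12.3,0,0,0,0.5,0.2,-0.2,-12.3,0,0,0], "force": 6}}

```text
time_s: 13.0
ee_pos: [0.6389, 0.1605, 0.1404]
eef_rot: [-3.141, -0.008, -0.21]
force: [0.1, 0.7, -0.9]
grip_width: 0.0426
```

```bash
python3 - <<'E'
from h import *
print(ctrl.get_obs()['ee_pos'])
p,d=cam('side');t,_=cam('top')
o=np.zeros((560,800,3),np.uint8)
o[:,:400]=cv2.resize(p[140:210,225:275],(400,560),interpolation=2)
o[:400,400:]=cv2.resize(t[145:195,190:240],(400,400),interpolation=2)
cv2.imwrite('pics/g1.png',o)
E
```

```text
[0.63893041 0.16045219 0.14038325]
```

View pics/g1.png

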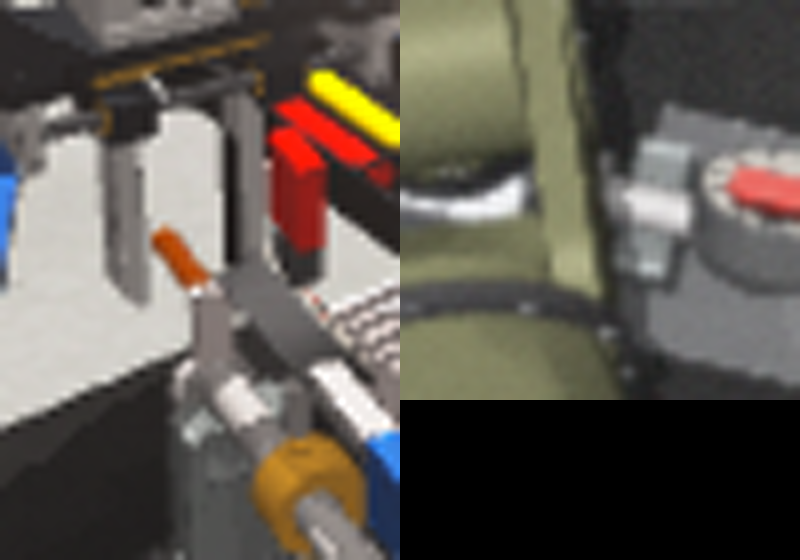

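The orange handle (175,260 in the left half) lies between the fingers (125,220 and 245,190). I'll lower 9 mm and close lightly.

>>> {"op": "carry_out", "data": {"commands": [0.5,-0.2,0.2,-0.9,0,0,0,0.5,-0.2,0.2,-0.9,0,0,0,0.5,-0.2,0.2,-0.9,0,0,0,1,-0.2,0.2,-0.9,0,0,0,1,-0.2,0.2,-0.9,0,0,0,1,-0.2,0.2,-0.9,0,0,0,1,-0.2,0.2,-0.9,0,0,0,1,-0.2,0.2,-0.9,0,0,0], "force": 6}}

```text
time_s: 13.77
ee_pos: [0.6368, 0.1624, 0.1307]
eef_rot: [-3.141, -0.007, -0.21]
force: [1.8, -0.0, 0.3]
grip_width: 0.012
```

>>> {"op": "carry_out", "data": {"commands": [1,0.485,-0.103,-0.033,0,0,0,1,0.962,-0.204,-0.13,0,0,0,1,1.422,-0.302,-0.289,0,0,0,1,1.858,-0.395,-0.509,0,0,0,1,2.262,-0.481,-0.785,0,0,0,1,2.628,-0.559,-1.113,0,0,0,1,2.628,-0.559,-1.113,0,0,0]}}

```text
time_s: 14.35
ee_pos: [0.6643, 0.1566, 0.1192]
eef_rot: [-3.14, -0.009, -0.21]
force: [3.7, -0.2, 4.4]
grip_width: 0.0119
```

>>> {"op": "carry_out", "data": {"commands": [1,0.2,-0.05,-0.34,0,0,0,1,0.47,-0.1,-0.75,0,0,0,1,0.68,-0.15,-1.2,0,0,0,1,0.84,-0.18,-1.67,0,0,0,1,0.93,-0.2,-2.15,0,0,0,1,0.97,-0.21,-2.65,0,0,0,1,0.97,-0.21,-2.65,0,0,0]}}

```text
time_s: 14.93
ee_pos: [0.6749, 0.1544, 0.0918]
eef_rot: [-3.14, -0.011, -0.21]
force: [8.3, 0.4, 0.5]
grip_width: 0.0115
```

```bash
cat >> h.py <<'E'
def snap(k):
    t,d=cam('top');p,ds=cam('side');np.savez(k+'.npz',b=t,db=d,a=p,da=ds);return t,p
def red(t):
    r=t.astype(int);r=r[...,2]-(r[...,0]+r[...,1])/2
    print('\n'.join(' '.join(f'{int(x):4d}' for x in w) for w in r[162:176,227:249]))
def orange(p,D):
    hsv=cv2.cvtColor(p,cv2.COLOR_BGR2HSV);V,U=np.mgrid[:384,:512];P=world('side',U,V,D)-O;H=hsv[...,0].astype(int)
    m=(H>4)&(H<16)&(hsv[...,1]>150)&(P@ey>.09)&(P@ey<.16)&(abs(P@ex)<.06)&(abs(P[...,2])<.06)&(D>0)
    return m.sum(),[float(np.median(x[m]).round(4)) for x in(P@ex,P@ey,P[...,2])] if m.any() else 0
E
python3 - <<'E'
from fit2 import *
t,p=snap('e1');red(t);print(orange(p,np.load('e1.npz')['da']))
print(*prof(p,270),sep='\n')
E
```

```text
-3   -1   -2    0    0   -1   -1   -3   -2   -2   -2    0   -2    0   -1    0    1    0   -2    2    0    0
  -2   -1   -1    0    0    0    2    0    1   -1    0   -1    0   -2   -1   -2   -2   -2   -2    0    0    0
   0    0    3    2    4    7    8    7    7    5    6    7    6    4    2   -1    1   -2   -1    0    0    0
   0    3    8    6   11   32   24   18   16   13   11   10    9    9    7    3    2    2    0   -1   -1   -1
   1    5    6    9   39  100  112  110   94   61   41   24   18   13   10    9    7    8    3    0   -1    0
   1    7    7   14   71  123  132  132  130  121  118  110   98   70   21    9    8    8    6    2    0    0
   1    6    6   14   92  127  130  130  128  129  132  134  133  127   59   14   10    9    7    6    4    1
   0    4    6   11   58  116  138  132  126  123  126  130  129  133   65   12    9    7    8   10    8    2
  -1    2    4    7   20   53   75   81   92  108  132  133  126  132   61   12    7    6    7    7    6    2
  -2   -1    0    3    6    9   20   24   41   62   76   79   80   87   38   10    7    8    7    8    7    3
  -1   -1   -2    0    3    3    8    7    7    9   16   19   31   31   20   10    8    8    6    8    6    2
   0    0    0   -1    1    1    1    0    2    0    3    3    8    8    8    7    8    7    3    2    0   -1
  -2    1   -2   -3   -2    0   -3   -1   -1   -1    1    0    4    1    2    3    2    2    0    0   -1   -3
   1   -1    0    1    0    0   -2   -1   -1   -2    0    0    0   -1    0   -1    0    0   -2   -1   -2   -2
(np.int64(0), 0)
(np.float64(2.7), 210, [2.4, 1.2, -0.1])
(np.float64(3.14), 225, [2.3, 1.9, -1.6])
(np.float64(3.16), 195, [1.8, 0.9, 0.7])
(np.float64(3.73), 240, [2.7, 1.5, -2.3])
(np.float64(4.26), 255, [2.7, 1.7, -3.4])
(np.float64(4.96), 180, [0.9, 1.2, 0.6])
(np.float64(5.04), 270, [2.5, 1.3, -4.0])
```

The turn is working: the collar fit moved from 105° to about 205° for about 95° of handle. The needle pixel at (230,168), which was red before, has gone dark, so the needle moved too. Continuing round.

>>> {"op": "carry_out", "data": {"commands": [1,-0.03,0,-0.41,0,0,0,1,-0.12,0.02,-0.89,0,0,0,1,-0.28,0.05,-1.36,0,0,0,1,-0.49,0.1,-1.81,0,0,0,1,-0.76,0.15,-2.22,0,0,0,1,-1.08,0.22,-2.6,0,0,0,1,-1.08,0.22,-2.6,0,0,0]}}

```text
time_s: 15.62
ee_pos: [0.6633, 0.1564, 0.0643]
eef_rot: [-3.141, -0.009, -0.21]
force: [4.5, -0.4, -3.6]
grip_width: 0.0117
```

```bash
python3 - <<'E'
from fit2 import *
t,p=snap('e2');r=t.astype(int);r=r[...,2]-(r[...,0]+r[...,1])/2
for k in('d3','e1','e2'):
    b=np.load(k+'.npz')['b'].astype(int);r=b[...,2]-(b[...,0]+b[...,1])/2;print(k,'L',r[163:172,229:232].astype(int).tolist(),'R',r[165:174,240:245].astype(int).tolist())
print(*prof(p,270)[:3],sep='\n')
E
```

```text
d3 L [[0, 0, 0], [1, 3, 4], [4, 7, 12], [5, 8, 38], [8, 15, 74], [10, 38, 111], [7, 15, 56], [5, 8, 19], [1, 4, 7]] R [[8, 7, 5, 3, 2], [13, 9, 6, 7, 8], [68, 21, 11, 9, 8], [128, 58, 15, 8, 8], [133, 65, 12, 7, 8], [133, 62, 12, 6, 5], [86, 37, 10, 8, 7], [32, 19, 10, 8, 8], [9, 9, 8, 7, 6]]
e1 L [[-1, 0, 0], [3, 2, 4], [8, 6, 11], [6, 9, 39], [7, 14, 71], [6, 14, 92], [6, 11, 58], [4, 7, 20], [0, 3, 6]] R [[9, 7, 3, 2, 2], [13, 10, 9, 7, 8], [70, 21, 9, 8, 8], [127, 59, 14, 10, 9], [133, 65, 12, 9, 7], [132, 61, 12, 7, 6], [87, 38, 10, 7, 8], [31, 20, 10, 8, 8], [8, 8, 7, 8, 7]]
e2 L [[-1, -1, 0], [1, 2, 5], [6, 8, 15], [8, 26, 74], [7, 16, 84], [7, 17, 92], [8, 12, 49], [5, 6, 19], [2, 4, 6]] R [[7, 5, 3, 4, 1], [13, 8, 7, 7, 7], [68, 21, 10, 9, 10], [127, 59, 13, 8, 9], [134, 65, 12, 9, 8], [132, 62, 12, 6, 7], [87, 37, 11, 7, 8], [33, 18, 10, 9, 6], [8, 7, 7, 9, 6]]
(np.float64(3.56), 255, [3.1, 1.6, 0.4])
(np.float64(3.64), 270, [2.7, 1.7, -0.8])
(np.float64(4.09), 240, [3.0, 2.0, 1.4])
```

```bash
python3 - <<'E'
import cv2,numpy as np
o=np.zeros((600,798,3),np.uint8)
for i,k in enumerate(('d3','e1','e2')):
    q=np.load(k+'.npz')
    o[:240,i*266:i*266+266]=cv2.resize(q['b'][157:179,224:250],(266,240),interpolation=0)
    o[240:,i*266:i*266+266]=cv2.resize(q['a'][182:222,244:274],(266,360),interpolation=2)
cv2.imwrite('pics/cmp.png',o)
E
```

```text
(no output)
```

View pics/cmp.png

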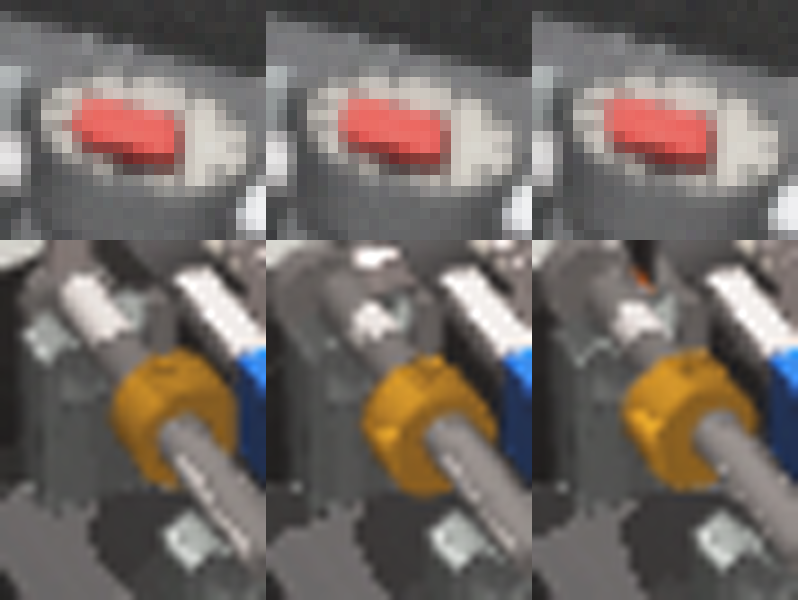

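```bash
python3 - <<'E'
from h import *
for k in('d0','d1','d2','d3','e1','e2'):
    q=np.load(k+'.npz');d=q['db'];sh=0 if k=='d0' else 2
    v,u=np.mgrid[165+sh:168+sh,232:239];u=u+(1 if sh else 0)
    W=world('top',u,v,d[v,u]);print(k,'tab top patch z',np.sort(W[...,2].ravel().round(4))[::3])
q=np.load('d0.npz')
# side: tab extents by colour edges at column through tab, projecting model tab corners for s0=0,4mm
for s in(0,.002,.004,.006):
    c=[proj('side',O+x*ex+y*ey+(z-.095-s)*ez) for x in(-.006,.006) for y in(-.015,.015) for z in(.278,.318)]
    c=np.array(c);print(s,'rows',c[:,1].min().round(2),c[:,1].max().round(2),'cols',c[:,0].min().round(2),c[:,0].max().round(2))
p=q['a'].astype(int);r=p[...,2]-p[...,1]
print('\n'.join(' '.join(f'{x:4d}' for x in w) for w in r[138:162,254:270]))
# z check of known surfaces: plate top .018, mat 0
t=world('top',*np.mgrid[150:200,190:300][::-1],q['db'][150:200,190:300]);z=t[...,2]
print('plate',np.median(z[(z>.012)&(z<.026)]),'floor',np.median(z[abs(z)<.008]))
t=world('side',*np.mgrid[150:260,200:330][::-1],q['da'][150:260,200:330]);z=t[...,2]
print('side plate',np.median(z[(z>.012)&(z<.026)]),'floor',np.median(z[abs(z)<.008]))
E
```

```text
d0 tab top patch z [0.3073 0.3088 0.3106 0.3113 0.3119 0.3126 0.3137]
d1 tab top patch z [0.2603 0.2624 0.2645 0.2649 0.2655 0.2668 0.2686]
d2 tab top patch z [0.2584 0.2617 0.263  0.2654 0.2663 0.2664 0.267 ]
d3 tab top patch z [0.2564 0.258  0.2598 0.2603 0.2619 0.2626 0.2632]
e1 tab top patch z [0.2568 0.2587 0.2602 0.2611 0.2617 0.2629 0.2634]
e2 tab top patch z [0.2569 0.2593 0.2604 0.2608 0.2622 0.2632 0.2642]
0 rows 140.35 157.34 cols 257.61 265.46
0.002 rows 140.92 157.89 cols 257.62 265.46
0.004 rows 141.49 158.45 cols 257.62 265.45
0.006 rows 142.06 159.01 cols 257.63 265.45
   6    5    6    5    5    4    6    5    5    5    5    3   -4    3   16   15
   5    5    6    6    6    5    5    5    6    6    5    5    4   -4    1   15
   5    6    5    5    5    4    5    3    5    5    6    5    4    4   -1  -16
   6    5    5    5    5   15   19   35    9    4    5    5    5    5    5    4
   4    5    5    5   30  129  150  184   76    5    5    5    5    5    5    5
   5    5    5   10   60  194  212  212  205   49    6    5    5    4    5    5
   5    5    6   12   31  10
[... 827 characters left out ...]
  67   27   19   36   33
   3    4    2    2    3   11   48   77   94   98  104  151  186   55   16   30
   4    3    3    3    4    4   13   65   95   99  103  162  219  216   94   26
   3    3    2    3    3    3    3   20  105  104   75  136  223  220  218  184
   5    3    3    4    6    4    3    3    6    3    7   55  167  222  221  219
   3    4    4    2    4    4    3    3    2    3    3    3   33  157  217  221
   2    2    4    2    2    5    3    3    3    3    3    3    4   17   86  109
   6    5    3    2    4    4    5    4    3    3    3    3    3    3    4    3
plate 0.017147824860682323 floor -0.00020362206182753654
side plate 0.018660280481490453 floor 0.001232476551006424
```

The needle pixels (d3 at row 168, e2 at row 166, both left of the tab) give readings of about 17 and 19 mm. The tab's absolute height also shows that the slide started about 4 mm down, not at 0. The indicator is therefore about 5 mm too low, and going on to the high side would come close to the end of travel. I'll stop turning here, raise the indicator about 5 mm, then turn back through the lowest.

>>> {"op": "carry_out", "data": {"commands": [0.7,0,0,0,0,0,0,0.4,0,0,0,0,0,0,0.3,0,0,0,0,0,0,0.3,0,0,0,0,0,0,0.3,0,0,3,0,0,0,0.3,0,0,7,0,0,0,0.3,0,0,11,0,0,0,0.3,0,0,15,0,0,0,0.3,0,0,19,0,0,0,0.3,0,0,23,0,0,0,0.3,0,0,27,0,0,0,0.3,0,0,27,0,0,0]}}

```text
time_s: 16.72
ee_pos: [0.6643, 0.1567, 0.3446]
eef_rot: [-3.136, -0.021, -0.21]
force: [-0.8, 0.3, 0.7]
grip_width: 0.0331
```

```bash
python3 - <<'E'
from fit2 import *
print(ctrl.get_obs()['ee_pos'])
t,p=snap('e3');red(t)
print(*prof(p,270)[:4],sep='\n');print(orange(p,np.load('e3.npz')['da']))
E
```

```text
[0.66431011 0.15667566 0.34461629]
  -3   -1   -1   -2   -2   -1   -1   -2   -1   -2    0   -1   -2    0   -1   -2    0   -1    0    0    0    0
  -2   -2   -1   -1    0    1    2    3    2   -1    1    1   -1    0   -1   -1    0    0   -2    0    1   -1
  -1   -1    1    3    3    6    6    7    7    5    8    7    5    3    2    1    1   -1   -1   -2   -1    0
  -1    3    6    6   12   32   23   20   18   12   10    9    8    9    7    4    3    1   -1    0   -1    0
   0    4    6   13   40  101  113  109   96   59   40   23   18   12    9    8    7    6    2    0   -1   -1
   1    7   11   55   89  124  129  133  129  121  118  110   97   69   19    9    9    9    5    1    0    0
   0    4    7   25   96  127  128  131  129  129  131  135  133  126   58   15    9    9    8    6    2    1
   1    4    6   11   49  114  138  133  127  122  125  130  131  135   65   12    8    7    8    8    7    1
   0    2    5    8   18   50   76   82   92  105  131  133  127  133   62   10    6    5    7    7    5    2
   0    0    2    4    5   11   19   25   45   64   77   81   81   89   37    9    8    8    8    8    7    4
   0   -1   -1    0    1    3    8    8    8    9   14   17   32   32   20    9    9    7    6    8    5    1
   0    0    0    1    1   -1    1    0    2    0    3    5    8    9    7    9    8    6    1    2    1   -1
   0    0    0    0   -1   -2   -1   -1    0    0    0    2    3    3    3    4    2    1    0    1    0   -3
   0   -3   -3    0    1   -3    0   -1   -1    0   -1    0    1    0    0    0   -1   -1    0   -2   -1   -3
(np.float64(1.82), 270, [1.4, 1.1, -1.5])
(np.float64(2.11), 255, [1.8, 0.9, -0.3])
(np.float64(2.39), 285, [0.7, 1.1, -2.6])
(np.float64(2.84), 240, [1.9, 1.1, 0.3])
(np.int64(3), [0.0287, 0.1106, -0.0172])
```

After release the needle shows at (230,167), about 18 mm, with the collar at about 262°. The spindle is seated. A 5.5 mm raise gives half travel. Over to the tab.

>>> {"op": "carry_out", "data": {"commands": [0.1,-1.5,-4,0,0,0,0,0.1,-3.5,-8,0,0,0,0,0.1,-5.05,-11.2,0,0,0,0,0.1,-5.05,-11.2,0,0,0,0,0.1,-5.05,-11.2,-3,0,0,0,0.1,-5.05,-11.2,-6,0,0,0,0.1,-5.05,-11.2,-8.4,0,0,0,0.1,-5.05,-11.2,-8.4,0,0,0,0.1,-5.05,-11.2,-8.4,0,0,0], "force": 45}}

```text
time_s: 17.57
ee_pos: [0.6128, 0.0447, 0.2513]
eef_rot: [-3.14, -0.009, -0.21]
force: [-0.0, -0.1, 1.6]
grip_width: 0.0419
```

>>> {"op": "carry_out", "data": {"commands": [1,0,0,0,0,0,0,1,0,0,0,0,0,0,1,0,0,0,0,0,0,1,0,0,0,0,0,0,1,0,0,0,0,0,0,1,0,0,0,0,0,0]}}

```text
time_s: 18.07
ee_pos: [0.6135, 0.0446, 0.252]
eef_rot: [-3.14, -0.011, -0.21]
force: [9.2, -0.6, 0.7]
grip_width: 0.0116
```

>>> {"op": "carry_out", "data": {"commands": [1,0,0,0,0,0,0,1,0,0,0.15,0,0,0,1,0,0,0.3,0,0,0,1,0,0,0.45,0,0,0,1,0,0,0.6,0,0,0,1,0,0,0.65,0,0,0,1,0,0,0.65,0,0,0]}}

```text
time_s: 18.65
ee_pos: [0.6136, 0.0446, 0.2574]
eef_rot: [-3.14, -0.01, -0.21]
force: [6.2, -0.5, -9.5]
grip_width: 0.012
```

>>> {"op": "carry_out", "data": {"commands": [0.5,0,0,0,0,0,0,0.1,0,0,0,0,0,0,0.1,0,0,0,0,0,0,0.1,0,0,3,0,0,0,0.1,0,0,6,0,0,0,0.1,0,0,8.5,0,0,0,0.1,2,4,8.5,0,0,0,0.1,4,8,8.5,0,0,0,0.1,5,11.2,6,0,0,0,0.1,5,11.2,2,0,0,0,0.3,5,11.2,0,0,0,0,0.3,5,11.2,0,0,0,0], "force": 6}}

```text
time_s: 19.65
ee_pos: [0.6621, 0.1571, 0.2516]
eef_rot: [3.14, -0.002, -0.209]
force: [0.1, -0.3, 0.5]
grip_width: 0.0338
```

```bash
python3 - <<'E'
from fit2 import *
print(ctrl.get_obs()['ee_pos'])
t,p=snap('e4');red(t)
for k in('d0','e3','e4'):
    q=np.load(k+'.npz');a,D=q['a'],q['da'];hsv=cv2.cvtColor(a,cv2.COLOR_BGR2HSV);V,U=np.mgrid[:384,:512];W=world('side',U,V,D);H,S=hsv[...,0].astype(int),hsv[...,1];P=W-O
    m=((H<6)|(H>172))&(S>130)&(abs(P@ex)<.014)&(abs(P@ey)<.02)&(W[...,2]>.2)&(D>0);print(k,W[m][:,2].mean().round(4),V[m].mean().round(2))
    d=q['db'];sh=0 if k=='d0' else 2;v,u=np.mgrid[165+sh:168+sh,232:239];print(np.median(world('top',u+sh//2,v,d[v,u+sh//2])[...,2]).round(4))
print(*prof(p,270)[:3],sep='\n');print(orange(p,np.load('e4.npz')['da']))
E
```

```text
[0.66213776 0.15712099 0.25162385]
  -2   -2   -1   -1    0    0    0    0   -1   -1    0   -2   -2    0    0   -1   -1    0    3    0    2    1
  -3    0    0   -2    1    2    1    2    0    1    2    2    0    0    0   -2    0   -1   -2    0    0    0
  -1   -1    1    2    6   12    9    9    8    6    7    8    7    5    2    2    1    0   -2    0   -1   -1
   0    3    6    7   16   63   46   25   21   17   11    9    8    7    9    5    4    1    2    0   -1   -1
   1    6    5   10   56  112  114  115  109   93   58   28   22   18   12    8    6    7    5    0   -1   -1
   2    6    7   15   92  126  129  130  133  129  124  118  110   93   32   10    9    8    5    4    0    0
  -1    6    6   19  102  123  129  129  130  129  130  132  133  129   63   13    9   10    9    8    5   -1
   0    3    7    9   41   85  124  140  128  122  123  126  132  134   60   11    7    6    6    8    8    2
   0   -1    4    7   10   25   55   80   83   91  112  129  133  132   50   11    7    7    8    7    6    3
  -2    0    1    3    5    7   10   14   28   48   65   78   81   67   24   11    6    7    8    8    6    1
  -1    1   -1    0    2    2    2    3    5    8    9   18   25   26   15   10    8    8    7    6    3    0
  -1   -1    0    0    0    0    0    0   -1    0    2    5    7    7    7    8    8    5    4    2    0    0
  -2    0    0   -2   -1   -1    0    0    0    0    1    0    2    0    0    3    0    1    0    0   -1   -1
  -1    0   -1   -1    0    0    0   -2    0   -1   -2   -1   -1   -1    0    0    0   -2    0   -1   -1   -3
d0 0.297 149.74
0.3115
e3 0.2477 163.31
0.2607
e4 0.2537 161.69
0.2666
(np.float64(1.98), 270, [1.5, 1.0, -1.3])
(np.float64(2.32), 255, [1.9, 0.8, -0.0])
(np.float64(2.5), 285, [1.0, 0.9, -2.5])
(np.int64(2), [0.0309, 0.1158, -0.022])
```

Raised about 6 mm by the cameras, so the reading is now about 12 mm and the needle is hidden behind the tab at twelve o'clock. I'll re-grip the handle and turn back, through the lowest (handle about 60°) and on over the top to the highest (handle about -120°).

>>> {"op": "carry_out", "data": {"commands": [0.3,0.14,-0.07,-3.5,0,0,0,0.3,0.14,-0.07,-7,0,0,0,0.3,0.14,-0.07,-10.5,0,0,0,0.3,0.14,-0.07,-14,0,0,0,0.3,0.14,-0.07,-16.5,0,0,0,0.3,0.14,-0.07,-18.6,0,0,0,0.3,0.14,-0.07,-18.6,0,0,0,0.6,0.14,-0.07,-18.6,0,0,0,1,0.14,-0.07,-18.6,0,0,0,1,0.14,-0.07,-18.6,0,0,0,1,0.14,-0.07,-18.6,0,0,0,1,0.14,-0.07,-18.6,0,0,0], "force": 6}}

```text
time_s: 20.75
ee_pos: [0.6656, 0.1559, 0.0744]
eef_rot: [-3.139, -0.012, -0.21]
force: [-2.2, -0.2, 6.8]
grip_width: 0.0118
```

>>> {"op": "carry_out", "data": {"commands": [0.6,0,0,0,0,0,0,0.5,0,0,0,0,0,0,0.5,-0.2,0.05,-0.9,0,0,0,0.5,-0.2,0.05,-0.9,0,0,0,0.5,-0.2,0.05,-0.9,0,0,0,1,-0.2,0.05,-0.9,0,0,0,1,-0.2,0.05,-0.9,0,0,0,1,-0.2,0.05,-0.9,0,0,0]}}

```text
time_s: 21.42
ee_pos: [0.6641, 0.1563, 0.0656]
eef_rot: [-3.139, -0.014, -0.21]
force: [4.3, -0.4, -2.1]
grip_width: 0.0119
```

>>> {"op": "carry_out", "data": {"commands": [1,0,0,0,0,0,0,1,0,0,0,0,0,0]}}

```text
time_s: 21.58
ee_pos: [0.6642, 0.1563, 0.0656]
eef_rot: [-3.138, -0.014, -0.211]
force: [2.2, -0.3, -1.6]
grip_width: 0.0117
```

>>> {"op": "carry_out", "data": {"commands": [1,0.3,-0.04,0.32,0,0,0,1,0.57,-0.09,0.73,0,0,0,1,0.78,-0.14,1.18,0,0,0,1,0.94,-0.17,1.65,0,0,0,1,1.03,-0.19,2.15,0,0,0,1,1.03,-0.19,2.15,0,0,0]}}

```text
time_s: 22.08
ee_pos: [0.6752, 0.1543, 0.0887]
eef_rot: [-3.138, -0.015, -0.211]
force: [1.0, -1.1, 0.3]
grip_width: 0.0117
```

```bash
python3 - <<'E'
from fit2 import *
t,p=snap('f1');b=t.astype(int);r=b[...,2]-(b[...,0]+b[...,1])/2;print('L',r[163:172,229:232].astype(int).tolist(),'R',r[165:175,240:246].astype(int).tolist())
print(*prof(p,270)[:3],sep='\n')
E
```

```text
L [[0, -1, 0], [2, 4, 6], [5, 7, 16], [7, 10, 57], [8, 15, 92], [5, 20, 102], [7, 10, 41], [3, 8, 10], [1, 3, 4]] R [[7, 7, 4, 4, 2, 0], [18, 11, 9, 8, 7, 5], [90, 31, 11, 8, 7, 5], [129, 60, 14, 10, 7, 10], [135, 62, 13, 8, 5, 8], [129, 53, 11, 9, 6, 7], [68, 25, 10, 6, 6, 7], [29, 15, 10, 8, 8, 6], [8, 7, 7, 8, 5, 4], [3, 1, 3, 0, 1, 1]]
(np.float64(2.54), 210, [1.5, 1.0, -0.0])
(np.float64(2.59), 225, [2.0, 1.0, -0.4])
(np.float64(2.91), 240, [2.2, 1.0, -1.3])
```

>>> {"op": "carry_out", "data": {"commands": [1,-0.02,0,0.36,0,0,0,1,-0.06,0.01,0.86,0,0,0,1,-0.15,0.03,1.34,0,0,0,1,-0.31,0.06,1.81,0,0,0,1,-0.31,0.06,1.81,0,0,0]}}

```text
time_s: 22.6
ee_pos: [0.6719, 0.155, 0.1073]
eef_rot: [-3.138, -0.016, -0.21]
force: [0.8, 0.2, -0.0]
grip_width: 0.0116
```

```bash
cat > st.py <<'E'
import sys
from fit2 import *
t,p=snap(sys.argv[1]);b=t.astype(int);r=b[...,2]-(b[...,0]+b[...,1])/2;print('L',r[163:172,229:232].astype(int).tolist(),'R',r[165:175,240:246].astype(int).tolist())
print(*prof(p,270)[:3],sep='\n')
e=ctrl.get_obs()['ee_pos']-[.6378,.1622,.1303];x=e@ex;print('psi',np.degrees(np.arctan2(x,e[2]+.038)).round(1),'radius',np.hypot(x,e[2]+.038).round(4),'rel cm',(e*100).round(2))
E
python3 st.py f2
```

```text
L [[0, -1, 1], [2, 3, 5], [7, 7, 17], [7, 10, 57], [8, 17, 90], [5, 19, 102], [8, 12, 41], [4, 8, 10], [0, 4, 5]] R [[8, 8, 5, 2, 3, 0], [18, 12, 9, 7, 8, 5], [92, 30, 9, 8, 8, 6], [128, 60, 11, 8, 8, 9], [134, 60, 12, 8, 8, 7], [130, 51, 10, 8, 7, 8], [68, 22, 11, 6, 7, 8], [30, 16, 10, 7, 7, 6], [8, 6, 7, 6, 5, 5], [1, 2, 2, 3, 2, 1]]
(np.float64(2.68), 195, [1.7, 0.9, 0.4])
(np.float64(2.82), 180, [1.1, 0.6, 0.6])
(np.float64(3.63), 210, [2.1, 1.0, -0.4])
psi 67.9 radius 0.0378 rel cm [ 3.43 -0.72 -2.38]
```

>>> {"op": "carry_out", "data": {"commands": [1,-0.21,0.04,0.48,0,0,0,1,-0.48,0.09,0.89,0,0,0,1,-0.8,0.16,1.27,0,0,0,1,-1.17,0.24,1.6,0,0,0,1,-1.57,0.33,1.87,0,0,0,1,-2.01,0.42,2.09,0,0,0,1,-2.47,0.52,2.25,0,0,0,1,-2.95,0.62,2.35,0,0,0,1,-3.43,0.72,2.38,0,0,0,1,-3.92,0.82,2.35,0,0,0,1,-4.39,0.92,2.25,0,0,0,1,-4.39,0.92,2.25,0,0,0]}}

```text
time_s: 23.7
ee_pos: [0.6275, 0.1641, 0.1295]
eef_rot: [-3.138, -0.017, -0.21]
force: [0.1, -0.0, -4.6]
grip_width: 0.0117
```

```bash
python3 st.py f3
```

```text
L [[0, -1, 1], [3, 3, 6], [8, 7, 15], [6, 11, 57], [8, 17, 91], [6, 18, 103], [6, 11, 48], [5, 9, 12], [1, 4, 6]] R [[9, 8, 5, 1, 1, 0], [18, 10, 8, 7, 9, 2], [93, 31, 10, 8, 8, 6], [127, 61, 15, 7, 8, 8], [135, 63, 13, 9, 7, 6], [130, 49, 10, 7, 7, 8], [68, 23, 11, 7, 6, 8], [28, 15, 8, 8, 10, 7], [7, 6, 8, 7, 4, 3], [2, 1, 4, 2, 0, 1]]
(np.float64(1.69), 105, [0.3, 0.3, 4.3])
(np.float64(2.03), 120, [1.0, 0.7, 5.3])
(np.float64(2.29), 90, [-0.1, 0.1, 3.5])
psi -16.1 radius 0.0378 rel cm [-1.03  0.21 -0.17]
```

The tool is pulling up about 4.6 N here, so I'll ease z down 1.5 mm before going on.

>>> {"op": "carry_out", "data": {"commands": [1,0,0,-0.15,0,0,0,1,0,0,-0.2,0,0,0,1,-0.2,0.04,-0.25,0,0,0,1,-0.2,0.04,-0.25,0,0,0]}}

```text
time_s: 24.13
ee_pos: [0.6257, 0.1648, 0.1265]
eef_rot: [-3.138, -0.016, -0.21]
force: [2.3, 0.8, 3.4]
grip_width: 0.0114
```

```bash
python3 st.py f4
```

```text
L [[0, 0, -1], [3, 3, 6], [7, 7, 18], [6, 12, 56], [7, 16, 91], [5, 18, 103], [8, 12, 41], [4, 7, 10], [1, 3, 7]] R [[8, 7, 4, 4, 1, 1], [18, 10, 8, 7, 7, 5], [93, 29, 11, 8, 8, 5], [129, 60, 14, 8, 8, 8], [136, 60, 12, 8, 6, 7], [129, 52, 11, 8, 7, 8], [67, 23, 9, 7, 7, 8], [29, 17, 9, 8, 8, 8], [6, 8, 8, 6, 5, 4], [2, 1, 3, 1, 0, 1]]
(np.float64(1.96), 105, [0.4, 0.8, 3.5])
(np.float64(2.07), 90, [0.1, 0.4, 2.7])
(np.float64(2.55), 75, [-0.0, 0.0, 2.2])
psi -20.0 radius 0.0364 rel cm [-1.22  0.26 -0.38]
```

```bash
python3 - <<'E'
import cv2,numpy as np
o=np.zeros((560,800,3),np.uint8)
for i,k in enumerate(('d3','f4')):
    o[:,i*400:i*400+400]=cv2.resize(np.load(k+'.npz')['a'][160:230,240:290],(400,560),interpolation=0)
cv2.imwrite('pics/cmp2.png',o)
E
```

```text
(no output)
```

View pics/cmp2.png

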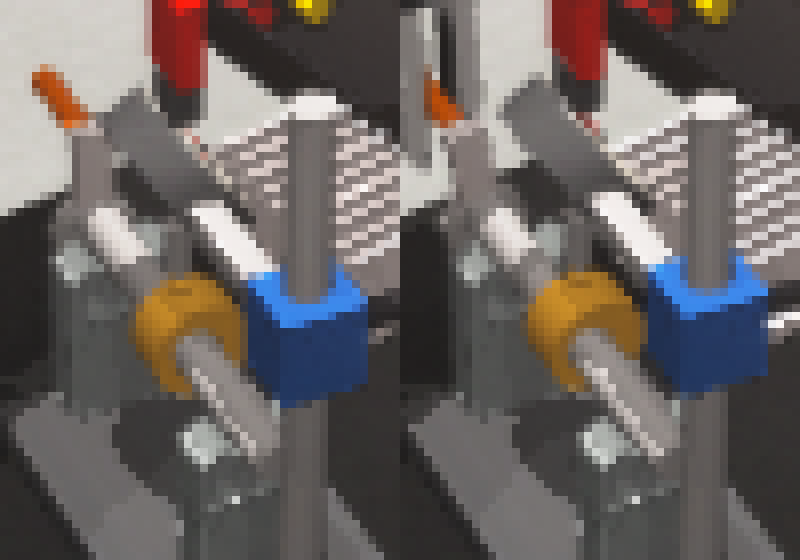

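The shaft end shifted about 1 px (3 mm) along +y, though the spindle still lies in the Vs. I'll push it gently back along the axis while turning on.

>>> {"op": "carry_out", "data": {"commands": [1,-0.22,-0.06,0.01,0,0,0,1,-0.68,-0.06,-0.21,0,0,0,1,-1.1,-0.07,-0.49,0,0,0,1,-1.49,-0.09,-0.81,0,0,0,1,-1.81,-0.02,-1.19,0,0,0,1,-2.08,0.03,-1.6,0,0,0,1,-2.08,0.03,-1.6,0,0,0]}}

```text
time_s: 24.82
ee_pos: [0.604, 0.1653, 0.1095]
eef_rot: [-3.138, -0.014, -0.21]
force: [1.7, 2.8, -0.4]
grip_width: 0.0119
```

```bash
python3 st.py f5
```

```text
L [[-1, 0, 1], [2, 3, 6], [8, 7, 18], [9, 17, 62], [38, 74, 126], [15, 34, 111], [6, 11, 41], [5, 8, 10], [0, 3, 3]] R [[8, 7, 5, 3, 2, 0], [19, 9, 8, 8, 8, 7], [91, 30, 9, 9, 9, 6], [128, 61, 14, 10, 8, 8], [137, 61, 12, 8, 7, 5], [132, 52, 11, 6, 7, 8], [67, 23, 10, 7, 6, 8], [27, 15, 9, 8, 9, 8], [7, 7, 6, 7, 6, 4], [0, 2, 4, 1, 0, 0]]
(np.float64(2.48), 45, [1.3, 0.7, -2.5])
(np.float64(2.89), 30, [1.6, 1.0, -3.1])
(np.float64(2.92), 60, [1.2, 0.7, -1.6])
psi -62.1 radius 0.0376 rel cm [-3.34  0.3  -2.04]
```

The needle is now well out on the left at (229,167), about 18 mm, and rising. Turning on to about -98°.

>>> {"op": "carry_out", "data": {"commands": [1,-0.15,0.03,-0.33,0,0,0,1,-0.3,0.06,-0.8,0,0,0,1,-0.4,0.08,-1.28,0,0,0,1,-0.43,0.09,-1.78,0,0,0,1,-0.4,0.08,-2.28,0,0,0,1,-0.4,0.08,-2.28,0,0,0]}}

```text
time_s: 25.42
ee_pos: [0.6001, 0.1659, 0.0857]
eef_rot: [-3.139, -0.013, -0.21]
force: [4.5, 1.7, -1.3]
grip_width: 0.0117
```

```bash
python3 st.py f6
```

```text
L [[-1, 0, 0], [2, 4, 6], [7, 9, 16], [8, 28, 63], [11, 43, 103], [7, 26, 105], [7, 11, 42], [3, 8, 12], [1, 4, 3]] R [[8, 7, 5, 3, 2, 0], [18, 11, 10, 6, 7, 6], [92, 30, 11, 8, 9, 5], [129, 60, 14, 8, 9, 7], [134, 61, 14, 9, 7, 8], [130, 53, 11, 6, 7, 8], [68, 23, 11, 8, 7, 7], [28, 16, 10, 8, 9, 6], [8, 6, 9, 7, 5, 4], [0, 1, 2, 1, 1, -1]]
(np.float64(4.06), 30, [1.9, 1.0, -4.2])
(np.float64(4.38), 15, [2.3, 1.4, -4.6])
(np.float64(4.64), 45, [1.7, 0.5, -3.1])
psi -99.1 radius 0.038 rel cm [-3.76  0.37 -4.4 ]
```

>>> {"op": "carry_out", "data": {"commands": [1,0.09,0.05,-0.38,0,0,0,1,0.27,0.1,-0.85,0,0,0,1,0.43,0.12,-1.2,0,0,0,1,0.43,0.12,-1.2,0,0,0,1,0.43,0.12,-1.2,0,0,0]}}

```text
time_s: 25.93
ee_pos: [0.602, 0.1664, 0.0722]
eef_rot: [3.141, -0.006, -0.21]
force: [-12.1, -4.3, -0.0]
grip_width: 0.012
```

```bash
python3 st.py f7
```

```text
L [[-4, 0, 0], [2, 3, 5], [7, 13, 18], [12, 58, 81], [9, 27, 96], [6, 19, 103], [7, 12, 43], [2, 8, 12], [0, 3, 5]] R [[8, 7, 4, 2, 2, 0], [17, 10, 8, 6, 7, 5], [92, 31, 9, 9, 9, 5], [130, 63, 14, 9, 8, 9], [138, 60, 12, 7, 8, 7], [129, 52, 10, 6, 8, 6], [68, 24, 10, 7, 7, 8], [27, 17, 10, 8, 7, 8], [7, 7, 10, 6, 5, 4], [2, 2, 2, 2, 0, 1]]
(np.float64(3.03), 30, [1.5, 0.6, -3.0])
(np.float64(3.2), 15, [1.8, 1.0, -3.9])
(np.float64(3.76), 45, [1.2, 0.6, -2.3])
psi -119.1 radius 0.041 rel cm [-3.57  0.42 -5.79]
```

The pads slid about 3 mm down the handle, so the handle is at about -110°. The reading is still rising (needle at row 166). I'll relax, grip a bit firmer, and finish the last few degrees.

>>> {"op": "carry_out", "data": {"commands": [1,0,0,0,0,0,0,1,0,0,0,0,0,0,1,0.07,-0.02,-0.2,0,0,0,1,0.14,-0.03,-0.35,0,0,0,1,0.2,-0.04,-0.48,0,0,0,1,0.2,-0.04,-0.48,0,0,0], "force": 12}}

```text
time_s: 26.53
ee_pos: [0.6024, 0.1661, 0.0664]
eef_rot: [3.14, -0.001, -0.21]
force: [-10.9, 1.3, -0.4]
grip_width: 0.0114
```

```bash
python3 st.py f8
```

```text
L [[-1, 0, 0], [2, 7, 6], [9, 32, 24], [13, 68, 83], [8, 27, 96], [6, 20, 102], [8, 10, 40], [5, 8, 12], [0, 2, 6]] R [[8, 7, 6, 3, 3, 0], [17, 10, 8, 7, 7, 4], [91, 29, 10, 8, 7, 5], [127, 60, 14, 9, 9, 8], [134, 62, 12, 8, 7, 7], [131, 52, 11, 8, 7, 7], [66, 24, 11, 7, 7, 9], [26, 17, 10, 9, 9, 7], [6, 8, 8, 7, 5, 3], [3, 2, 2, 1, 0, 0]]
(np.float64(2.75), 15, [1.7, 0.6, -3.3])
(np.float64(2.93), 30, [1.0, 0.6, -2.9])
(np.float64(3.86), 0, [2.4, 1.4, -4.1])
psi -126.1 radius 0.0439 rel cm [-3.54  0.39 -6.39]
```

The pads are sliding because I led too far in +x, which jams it radially. I'll release, rise, look, and re-grip properly.

>>> {"op": "carry_out", "data": {"commands": [0.9,0,0,0,0,0,0,0.5,0,0,0,0,0,0,0.4,0,0,0,0,0,0,0.4,0,0,2,0,0,0,0.4,0,0,5,0,0,0,0.4,0,0,8,0,0,0,0.4,0,0,10,0,0,0,0.4,0,0,10,0,0,0]}}

```text
time_s: 27.3
ee_pos: [0.6042, 0.1664, 0.1715]
eef_rot: [-3.14, -0.009, -0.21]
force: [-0.2, 0.4, 0.3]
grip_width: 0.028
```

```bash
python3 st.py g1; python3 - <<'E'
from h import *
for k in('d0','g1'):
    q=np.load(k+'.npz');print(k,orange(q['a'],q['da']))
    for n,a,D in(('side',q['a'],q['da']),('top',q['b'],q['db'])):
        hsv=cv2.cvtColor(a,cv2.COLOR_BGR2HSV);V,U=np.mgrid[:384,:512];P=world(n,U,V,D)-O;H=hsv[...,0].astype(int)
        m=(H>3)&(H<18)&(hsv[...,1]>130)&(P@ey>.09)&(P@ey<.16)&(abs(P@ex)<.07)&(abs(P[...,2])<.07)&(D>0)
        print(n,m.sum(),[(x[m].mean().round(4),x[m].min().round(4),x[m].max().round(4)) for x in(P@ex,P@ey,P[...,2])] if m.any() else '')
E
```

```text
L [[0, 0, 0], [4, 3, 8], [7, 11, 18], [11, 41, 73], [10, 23, 94], [5, 19, 102], [7, 11, 42], [5, 7, 8], [0, 4, 4]] R [[7, 7, 4, 3, 3, 0], [19, 12, 8, 8, 6, 3], [92, 31, 10, 8, 8, 6], [128, 61, 16, 9, 8, 9], [135, 60, 10, 8, 6, 7], [130, 52, 11, 6, 6, 7], [69, 24, 11, 7, 7, 7], [28, 16, 10, 8, 7, 8], [7, 8, 7, 5, 4, 4], [2, 3, 3, 2, 1, 0]]
(np.float64(3.25), 15, [1.6, 1.1, -3.9])
(np.float64(3.53), 30, [1.3, 0.6, -3.0])
(np.float64(4.21), 0, [2.2, 1.7, -5.0])
psi -25.3 radius 0.0824 rel cm [-3.51  0.39  3.65]
d0 (np.int64(11), [-0.0027, 0.1226, 0.0425])
side 18 [(np.float64(-0.0009), np.float64(-0.0044), np.float64(0.005)), (np.float64(0.1222), np.float64(0.1005), np.float64(0.1376)), (np.float64(0.0427), np.float64(0.036), np.float64(0.046))]
top 47 [(np.float64(0.001), np.float64(-0.0047), np.float64(0.0066)), (np.float64(0.1184), np.float64(0.0972), np.float64(0.14)), (np.float64(0.0418), np.float64(0.035), np.float64(0.0495))]
g1 (np.int64(23), [-0.0373, 0.1153, -0.0038])
side 25 [(np.float64(-0.0373), np.float64(-0.042), np.float64(-0.0306)), (np.float64(0.1141), np.float64(0.0931), np.float64(0.1363)), (np.float64(-0.0035), np.float64(-0.0087), np.float64(0.0041))]
top 0
```

>>> {"op": "carry_out", "data": {"commands": [0.4,-0.42,0,-3,0,0,0,0.4,-0.42,0,-6,0,0,0,0.4,-0.42,0,-8.7,0,0,0,0.4,-0.42,0,-8.7,0,0,0,0.4,-0.42,0,-8.7,0,0,0,0.4,-0.42,0,-8.7,0,0,0,1,-0.42,0,-8.7,0,0,0,1,-0.42,0,-8.7,0,0,0,1,-0.42,0,-8.7,0,0,0,1,-0.42,0,-8.7,0,0,0], "force": 15}}

```text
time_s: 28.23
ee_pos: [0.6006, 0.1659, 0.0816]
eef_rot: [-3.141, -0.009, -0.21]
force: [10.4, -1.7, 0.7]
grip_width: 0.0114
```

>>> {"op": "carry_out", "data": {"commands": [1,0,0,0,0,0,0,1,0.03,0.05,-0.17,0,0,0,1,0.1,0.1,-0.34,0,0,0,1,0.18,0.14,-0.52,0,0,0,1,0.18,0.14,-0.52,0,0,0]}}

```text
time_s: 28.65
ee_pos: [0.6028, 0.1666, 0.0767]
eef_rot: [3.141, -0.01, -0.211]
force: [1.5, -6.9, 2.0]
grip_width: 0.0114
```

```bash
python3 st.py g2
```

```text
L [[1, -2, 0], [2, 3, 4], [7, 14, 18], [13, 63, 80], [9, 30, 95], [5, 18, 103], [6, 10, 43], [5, 7, 11], [1, 3, 6]] R [[7, 8, 6, 4, 3, 0], [19, 10, 9, 7, 7, 3], [93, 31, 9, 8, 7, 6], [129, 60, 13, 9, 9, 9], [136, 61, 13, 7, 6, 7], [131, 50, 12, 7, 6, 8], [67, 22, 11, 7, 6, 7], [26, 15, 10, 10, 8, 7], [7, 6, 6, 8, 5, 3], [1, 1, 3, 2, 0, 2]]
(np.float64(2.58), 15, [1.7, 0.6, -2.6])
(np.float64(3.19), 30, [1.1, 0.7, -2.3])
(np.float64(3.22), 0, [2.3, 0.9, -3.3])
psi -113.8 radius 0.0385 rel cm [-3.51  0.43 -5.35]
```

>>> {"op": "carry_out", "data": {"commands": [1,0,0,0,0,0,0,1,0.08,0.02,-0.18,0,0,0,1,0.17,0.04,-0.36,0,0,0,1,0.27,0.05,-0.54,0,0,0,1,0.27,0.05,-0.54,0,0,0]}}

```text
time_s: 29.17
ee_pos: [0.6055, 0.1667, 0.0711]
eef_rot: [3.141, -0.01, -0.211]
force: [-0.0, -5.9, -0.4]
grip_width: 0.0113
```

```bash
python3 st.py g3
```

```text
L [[0, -1, 1], [2, 2, 7], [8, 14, 18], [12, 66, 80], [9, 28, 95], [6, 20, 103], [7, 9, 42], [4, 6, 10], [0, 3, 3]] R [[9, 7, 4, 4, 1, 0], [17, 10, 8, 7, 8, 4], [92, 30, 11, 9, 8, 4], [128, 60, 13, 10, 9, 10], [134, 62, 12, 8, 6, 7], [131, 53, 13, 6, 6, 8], [67, 24, 11, 7, 6, 8], [25, 18, 9, 8, 8, 5], [7, 7, 9, 7, 4, 5], [1, 2, 2, 2, 1, 2]]
(np.float64(2.18), 0, [1.5, 0.9, -2.5])
(np.float64(2.47), 15, [0.8, 0.8, -2.3])
(np.float64(3.5), 345, [2.4, 1.2, -2.5])
psi -123.0 radius 0.0388 rel cm [-3.23  0.45 -5.91]
```

The needle has levelled off (63 → 66) and the collar fit is at about 0–5°, so this is the highest reading. Release and withdraw.

>>> {"op": "carry_out", "data": {"commands": [1,0,0,0,0,0,0,0.7,0,0,0,0,0,0,0.4,0,0,0,0,0,0,0.4,0,0,0,0,0,0,0.4,0,0,3,0,0,0,0.4,0,0,6,0,0,0,0.4,0,0,10,0,0,0,0.4,0,0,14,0,0,0,0.4,0,4,18,0,0,0,0.4,0,8,20,0,0,0,0.4,0,8,20,0,0,0]}}

```text
time_s: 30.18
ee_pos: [0.6054, 0.2502, 0.2754]
eef_rot: [-3.139, -0.014, -0.209]
force: [0.2, -1.1, 0.5]
grip_width: 0.0287
```

```bash
python3 st.py g4; python3 - <<'E'
import cv2,numpy as np
q=np.load('g4.npz');o=np.zeros((560,800,3),np.uint8)
o[:,:400]=cv2.resize(q['a'][160:230,240:290],(400,560),interpolation=2)
o[:325,400:]=cv2.resize(q['b'][155:181,222:254],(400,325),interpolation=2)
cv2.imwrite('pics/fin.png',o)
E
```

```text
L [[-1, -1, 0], [1, 3, 7], [8, 14, 19], [14, 64, 80], [9, 28, 96], [7, 20, 102], [7, 10, 42], [2, 8, 9], [0, 3, 4]] R [[7, 7, 5, 4, 3, -1], [18, 12, 7, 8, 8, 4], [93, 30, 11, 7, 9, 6], [128, 61, 14, 9, 7, 8], [136, 63, 12, 8, 7, 7], [131, 51, 10, 6, 6, 8], [67, 26, 10, 6, 7, 7], [26, 16, 9, 8, 8, 8], [8, 6, 8, 5, 4, 5], [1, 1, 3, 2, 1, 1]]
(np.float64(2.05), 0, [1.5, 1.0, -2.5])
(np.float64(2.34), 15, [0.8, 0.7, -2.1])
(np.float64(3.33), 345, [2.5, 1.2, -2.6])
psi -15.4 radius 0.1875 rel cm [-3.25  8.73 14.28]
```

View pics/fin.png

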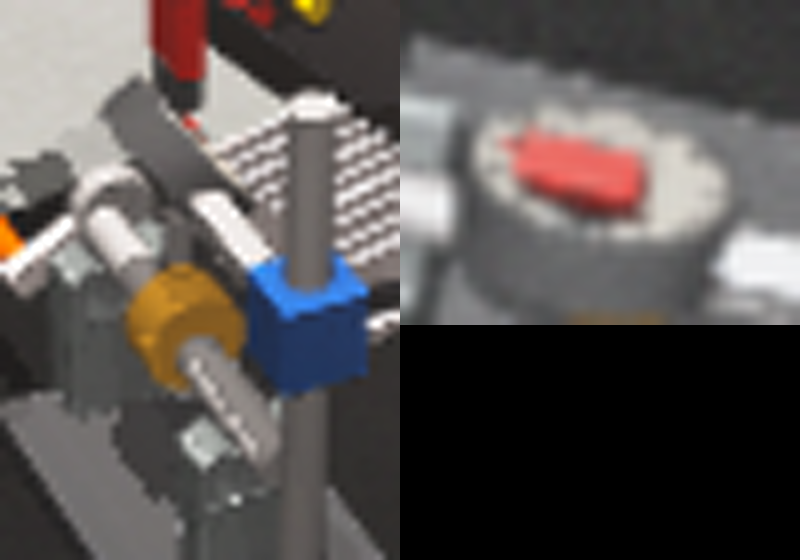

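The final picture shows the collar's high side up, with the shaft leaving its face low at (195,345). The spindle lies in the Vs, and the needle tip shows left of the tab at (510,145), about 19 mm. Handing in.

```bash
python3 -c "
from station import ticket
print(ticket.hand_in())"
```

```text
the job is handed in; nothing more can be done
None
```

The job is handed in at about 30 s of the 61 s allowed, with the spindle left at the highest reading. It took a correction part-way. I first lowered the dial indicator about 5 mm too far and turned the spindle about 135°, through the low side, at that height. I then raised the indicator until the reading was about 12–13 mm. From there I led the crank back through the lowest reading and over the top to the highest, and released it.

**Last checks**
- **Collar:** the picture fit puts the high side at 0–5° from straight up.
- **Reading:** the needle levelled off at an estimated 19 mm of 25 and did not change when I let go. I never saw it near the end of travel.
- **Spindle:** it lies in the V-blocks with nothing touching it, and I saw no bystander disturbed.

**What disagreed or is less certain**
- **Half-travel setting:** the needle was hidden behind the tab at that point, so the 12–13 mm is worked out from neighbouring views and slide heights. The lowest reading was hidden too, so its passing rests on the collar and crank angles.
- **Order of steps:** judged strictly, the first turn was made at the wrong indicator height and the correction came afterwards.
- **Spindle handling:** I pulled up on the crank with about 4.6 N at one point, over the 4 N limit, so the spindle may have lifted briefly. The fit shows it sitting normally afterwards.
- **Position along the shaft:** the spindle shifted a few millimetres while turning. It ended about 2 mm from where it started.
- **Grip slip:** the pads slid on the handle once near the end, so I re-gripped and finished the turn.

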